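# Tip the reference source up against the rail of the check stand

## Robot

A 6-joint arm with a two-finger parallel gripper is mounted at the origin on a cart in front of the work surface, level with it; the furniture and walls round the work are solid. World frame = base frame: x ahead of the robot, y to its left, z up, the work surface at z = 0. Lengths are in m, angles in rad, forces in N, time in s.
With the tool pointing down it reaches from about 0.35 to 0.975 m from the base axis. Payload 4.9 kg.
Tool frame: the origin (TCP) lies midway between the tips of the shut fingers; the grasp point (between the pads) lies 19 mm behind it; z points along the fingers, y is the line along which they close (so a half turn about z gives the same grasp; the last joint's range is limited). The gripper opens to 85 mm and grips with 20 to 120 N. Pads are 22 mm wide; open, the fingers measure 114 mm over their backs; the gripper's body (76 mm by 85 mm) begins 54 mm behind the grasp point. The pads swing forward as they close: fully open they stand 13 mm farther back than shut.
Start: joints at [-1.431, 0.053, 1.613, -0, 1.476, -0.119], TCP at [0.16, -0.604, 0.199] pointing down, gripper open.
Joint ranges: [-3.01, 3.01], [-1.01, 2.22], [0.06, 2.58], [-1.02, 4.17], [0.09, 2.62], [-3.14, 3.14]. Speed limits (rad/s): [2.57, 2.57, 3.14, 3.14, 3.14, 3.14].

## Interface

Orientations are given as a unit quaternion [w, x, y, z].
In Python, from plant import state, grab_frame, camera_info, job_done, spot_in, masks_of, pinpoint gives the robot as it stands.
- The arm moves only by the shell command python3 -m handwheel 'ROWS' [OPENING]. ROWS is JSON, a list that holds one entry, the list of rows, each a list of 6 numbers: the shift along the world's x, y, z in m, then the turn, a rotation vector about the world's x, y, z in degrees. In form: [[[tx, ty, tz, ax, ay, az], ...]]. A call has 1 to 20 rows; each row shifts and turns the commanded pose from where the row before left it; what a row does not reach is not made up. A row lasts 1/12 s, in which the tool goes at most 41.7 mm and 7.16 degrees, less where a joint would pass 70% of its speed; a pose out of reach is approached as far as the arm can. A call is refused whole if a number of a shift passes 0.0417 or a number of a turn 7.16, either way. A call with a gripper value outside its range is refused whole. OPENING is the opening, from 0 (shut) to 1 (fully open), set as the call begins (- or left out, the last holds). The fingers move at their own pace and stop on an object; the grip force is fixed at half the most. Time passes only in rows, so rows that do not move let the fingers close. It gives the time, the measured TCP pose, the force, the opening and the grip force at its end, in the units of the state.
- state(): the state, without advancing time (a new reading comes with each control period).
- grab_frame(name): name is "scene" or "top"; returns (picture, depth): 400x640x3 uint8, blue, green, red; 400x640 float32, m along the optical axis (not along the pixel's ray), 0 where there is no reading.
- camera_info(name): a dict with "fx", "fy", "cx", "cy" (pixels), "T" (4x4, takes a point from camera to world coordinates). Camera axes: x right, y up, looking along -z (the intrinsics and any distortion apply to the point x, -y, -z); pixel columns grow to the right and rows downward; lengths in m; the calibration is good to about 2 mm. A picture is of the moment at which its call begins. camera_info takes no time and is no camera call.
- job_done(): hands the job in; it is judged then, once.
Trained networks look in the newest picture that a camera, given by its name, has taken for a name from the list of things; names that differ only in an ending like _2 or _b are one class to them, and where a whole thing is asked for, a point or a joint stands for the part that bears it (a point fixed in the world has none). Each returns a list of dicts, best first, with "conf" (0 to 1); they miss things now and then, are a little off and sometimes report something else, mostly with a low value. They report only what shows in the picture. A call takes as long as a camera call. They do not tell look-alikes from the thing itself.
- spot_in(camera, thing): "box" ([left, top, width, height] in pixels, round what is visible of it).
- masks_of(camera, thing): "region" (400x640 bool, what is visible of it) and "box" ([left, top, width, height] in pixels, round what is visible of it).
- pinpoint(camera, thing): "position" ([column, row] in pixels: a listed point, or the origin of a listed thing).
The state is a dict: "time": time; "joint_pos": joint angles; "joint_vel": joint speeds; "joint_efforts": joint torques, N m; "tool_pos": TCP position; "tool_rot": TCP orientation; "contact_force": force on the tool from outside, world axes, zero at the start; "ft_torque": the same for the moment, N m; "gripper_width": opening from 0.0 (shut) to 1.0 (fully open); "grasp_force": force on a finger pad.
Only numpy, scipy, OpenCV 4.12 (cv2) and the standard library are available. Lean on these libraries where they do the work, as an engineer would, in place of code of your own. Each camera call takes 0.05 s, during which the arm holds its last target. There are 200 camera calls.

## Task

Get the tubular reference source standing for a field check: first take the red screwdriver off the check stand's plate and lay it flat in the blue tool tray, then bring the tube to the plate, butt its square black foot against the stand's dark rail while the tube is still leaning, and tip it up against the rail until it stands upright on the orange-marked spot, foot down and flush with the rail, right under the pick-up loop. Do not touch the stand's mast or probe with anything, do not shift the bottle, spool or tape roll, and leave everything released and at rest.

Things in the scene. Friction and masses are not known exactly. Their poses are not given: they have to be found in the camera images.
- tube_mid (a point): centre of the reference source: tube 170 mm long, 0.5 kg, white round body of 42 mm diameter, 18 mm orange cap of the same diameter at the top end, heavy square black foot 46 x 46 x 16 mm at the other. z runs along it from foot to orange top (each 85 mm away); x, y square to the foot. Starts lying on the table, 22 mm high, x up, orange end roughly to the right (-y). Centre of mass is 25 mm nearer the foot
- tube_foot (a point): centre of the underside of the tube's square foot, axes as tube_mid. The tube may be held anywhere on its round part; gripped lightly (about 10 N) it turns easily between the pads about the line through them, and even with a strong grip (58 N) near the top the heavy foot can sag by up to 45 degrees when lifted. A foot dropped from a few mm can jam askew on the rail
- spot (a point): middle of the orange-marked spot on the stand's fixed aluminium plate, on the plate's top (4 mm above the table): where the centre of the foot shall stand. x points square to the rail and towards it (roughly to the left, +y of the world), y along it, z up. The plate is 110 mm wide in y, from 162 mm behind the spot (-x) to 108 mm ahead
- rail: dark steel rail (upright fence) on the plate, fixed: 50 mm high above the plate, 12 mm thick, 104 mm long in y. Origin: on the plate, at the foot of the face that looks to the spot, in the middle of its length; 23 mm ahead (+x) of the spot; axes as spot
- mast: the stand's mast and probe, fixed; origin and axes as rail. A 16 mm post on a 48 mm disc stands 55 mm ahead (+x); a clamp on it holds a probe level along x, underside 246 mm above the plate. Its red loop, 26 mm wide, reaches over the spot to 12 mm behind it, 76 mm above the upright tube: the hand must lean back to -x by some 30 to 45 degrees there to clear it
- driver_grip (a point): a point on the red screwdriver's handle (22 mm thick round handle, good to grasp), 11.5 mm above its underside. The screwdriver is 157 mm long; x runs from handle to tip: the handle's end is 46 mm behind this point (-x), the blade's tip 102 mm ahead. It lies on the stand's plate at the start, roughly along the plate, handle to the right (away from the rail)
- driver_mid (a point): the middle of the red screwdriver's length, 11.5 mm above its underside, 30 mm ahead of driver_grip; axes as driver_grip
- tray: blue open tool tray, 210 (x) x 100 (y) x 20 mm high outside, walls and floor 4 mm or so, fixed on the table; origin at the centre of its underside, z up, long side along x
- flux_bottle: small amber dropper bottle with a black top, 33 mm diameter, 102 mm high, standing loose; origin at the centre of its underside
- solder_spool: spool of solder wire, blue and white, 58 mm diameter, 42 mm high, standing loose; origin at the centre of its underside
- tape_roll: roll of black tape lying flat, 57 mm diameter, 19 mm high, loose; origin at the centre of its underside
Things that resemble listed ones, but are neither listed nor needed, are in the scene too. There is more than one size of the part that bears driver_grip; the job needs the larger.

How it is judged:
On the way, in this order (a step that is already met when the one before it is completed fails the run):
1. the red screwdriver lies in the tool tray (x of driver_mid in the frame of tray between -0.04 and 0.04 m and y of driver_mid in the frame of tray between -0.04 and 0.04 m and z of driver_mid in the frame of tray below 0.024 m and linear speed of screwdriver below 0.03 m/s), for 0.2 s.
2. the tube's foot is butted against the rail while the tube leans (between 20 and 75 degrees from vertical, foot below top) (contact force between tube and rail above 0.3 N and angle between tube_mid's own z axis and vertical between 0.35 and 1.31 rad), for 0.1 s.
At the end, for the whole second after the job is handed in: Tube at rest upright (3.4 deg), foot down on the plate, foot within 8 mm of the rail, within 7 deg of parallel to it and within 18 mm of the spot along it; red screwdriver at rest flat in the tray, its middle within 40 mm of the tray centre in x and y, under 24 mm up (angle between tube_mid's own z axis and vertical below 0.06 rad and x of tube_foot in the frame of spot between -0.008 and 0.005 m and y of tube_foot in the frame of spot between -0.018 and 0.018 m and z of tube_foot in the frame of spot between -0.004 and 0.004 m and angle between the x axis of tube_mid and the x axis of spot, either way round below 0.13 rad and linear speed of each of tube, screwdriver below 0.02 m/s and x of driver_mid in the frame of tray between -0.04 and 0.04 m and y of driver_mid in the frame of tray between -0.04 and 0.04 m and z of driver_mid in the frame of tray below 0.024 m); the robot touches nothing.
It fails at once if the stand's mast or probe is touched (over 1 N) (contact force between mast and anything else above 1 N).
It fails at once if the dropper bottle is shifted by more than 15 mm (distance of flux_bottle from where it was at the start of the episode above 0.015 m).
It fails at once if the solder spool is shifted by more than 15 mm (distance of solder_spool from where it was at the start of the episode above 0.015 m).
It fails at once if the tape roll is shifted by more than 15 mm (distance of tape_roll from where it was at the start of the episode above 0.015 m).
It also fails if it takes over 64 s, if anything falls off the work surface, if the arm or the gripper's body presses on something with over 40 N, if the wrist force passes 120 N, or if a joint passes its speed limit or range.

## Working session

There is one attempt and no reset: what is moved stays moved. The work goes in short steps, Python scripts to look and compute and a shell command to move; the robot and the scene stay as the last step left them, time stands still between calls to the robot, and variables do not carry over. Pictures are saved under pics/ and viewed, at most 10 in all, crops included, and the job is handed in when it is done.

```bash
ls; mkdir -p pics; python3 - <<'E'
from plant import *
import cv2,numpy as np
for c in("scene","top"):
    im,d=grab_frame(c); cv2.imwrite(f"pics/{c}0.png",im); np.save(f"pics/{c}0.npy",d)
    i=camera_info(c); print(c,{k:(np.round(v,3).tolist()) for k,v in i.items()})
    for t in("tube_mid","tube_foot","spot","rail","mast","driver_grip","driver_mid","tray","flux_bottle","solder_spool","tape_roll"):
        print(t,[(np.round(p["position"]).tolist(),round(p["conf"],2)) for p in pinpoint(c,t)[:3]])
print(state())
E
```

```text
pics
scene {'fx': 364.828, 'fy': 364.828, 'cx': 319.642, 'cy': 198.042, 'T': [[0.527, -0.334, 0.782, 1.317], [0.85, 0.215, -0.481, -0.415], [-0.007, 0.918, 0.397, 0.407], [0.0, 0.0, 0.0, 1.0]]}
tube_mid [([226.0, 219.0], 0.89)]
tube_foot []
spot [([353.0, 213.0], 0.78)]
rail [([358.0, 208.0], 0.73)]
mast [([316.0, 214.0], 0.71)]
driver_grip [([315.0, 213.0], 0.58), ([311.0, 260.0], 0.53)]
driver_mid [([330.0, 214.0], 0.76), ([305.0, 262.0], 0.74)]
tray [([295.0, 194.0], 0.92)]
flux_bottle [([364.0, 191.0], 0.52)]
solder_spool [([408.0, 218.0], 0.76)]
tape_roll [([352.0, 178.0], 0.68)]
top {'fx': 466.546, 'fy': 466.546, 'cx': 323.117, 'cy': 205.167, 'T': [[-0.003, 0.991, -0.133, 0.469], [-1.0, -0.004, -0.01, 0.025], [-0.01, 0.133, 0.991, 1.137], [0.0, 0.0, 0.0, 1.0]]}
tube_mid [([424.0, 225.0], 0.66)]
tube_foot [([386.0, 235.0], 0.83)]
spot [([296.0, 196.0], 0.65)]
rail [([290.0, 196.0], 0.84)]
mast [([286.0, 198.0], 0.94), ([329.0, 278.0], 0.39)]
driver_grip [([341.0, 202.0], 0.66), ([381.0, 138.0], 0.58)]
driver_mid [([386.0, 145.0], 0.56), ([327.0, 196.0], 0.52)]
tray [([325.0, 278
[... 188 characters left out ...]
992e+00,  5.27041935e-02,  1.61288496e+00, -3.36405294e-05,
        1.47598112e+00, -1.19005900e-01]), 'joint_vel': array([-1.80065676e-03, -1.17272470e-03,  1.82956199e-05,  1.39892753e-04,
        1.31547863e-04,  1.36907274e-03]), 'joint_efforts': array([ 6.82282716e-04, -3.93679762e+01, -3.70459163e+01, -1.45928743e-04,
        6.00313979e-04,  5.64721944e-06]), 'tool_pos': array([ 0.15993743, -0.60418166,  0.19900997]), 'tool_rot': array([ 1.13638764e-05,  9.91639141e-01,  1.29041905e-01, -1.66275028e-05]), 'contact_force': array([-0.00410297,  0.51288896, -0.19731853]), 'ft_torque': array([-0.0179784 ,  0.03291036,  0.02779311]), 'grasp_force': 0.0, 'gripper_width': 0.9975593674411403}
```

```bash
cat > h.py <<'E'
from plant import *
import cv2,numpy as np
from scipy.spatial.transform import Rotation as R
def ray(c,px):
    i=camera_info(c);T=np.array(i["T"])
    v=np.array([(px[0]-i["cx"])/i["fx"],-(px[1]-i["cy"])/i["fy"],-1.])
    return T[:3,3],T[:3,:3]@v
def atz(c,px,z):
    o,v=ray(c,px);return o+v*(z-o[2])/v[2]
def deproj(c,d):
    i=camera_info(c);T=np.array(i["T"]);v,u=np.mgrid[:400,:640]
    P=np.stack([(u-i["cx"])/i["fx"]*d,-(v-i["cy"])/i["fy"]*d,-d],-1)
    return P@T[:3,:3].T+T[:3,3]
def tri(p,q):
    a,u=ray("scene",p);b,w=ray("top",q)
    s=np.linalg.lstsq(np.stack([u,-w],1),b-a,rcond=None)[0]
    A=a+u*s[0];B=b+w*s[1];return (A+B)/2,np.linalg.norm(A-B)
def proj(c,P):
    i=camera_info(c);T=np.array(i["T"]);q=T[:3,:3].T@(np.array(P)-T[:3,3])
    return np.array([i["cx"]+i["fx"]*q[0]/-q[2],i["cy"]+i["fy"]*q[1]/q[2]])
E
python3 - <<'E'
from h import *
t=cv2.imread("pics/top0.png")[100:320,200:500]; cv2.imwrite("pics/top0c.png",cv2.resize(t,(798,585),interpolation=cv2.INTER_CUBIC))
t=cv2.imread("pics/scene0.png")[90:300,170:450]; cv2.imwrite("pics/scene0c.png",cv2.resize(t,(800,600),interpolation=cv2.INTER_CUBIC))
P={}
for n,a,b in(("tube",(226,219),(424,225)),("spot",(353,213),(296,196)),("rail",(358,208),(290,196)),("dg",(315,213),(341,202)),("dm",(330,214),(327,196)),("dg2",(311,260),(381,138)),("tray",(295,194),(325,278)),("bottle",(364,191),(249,241)),("spool",(408,218),(267,153)),("tape",(352,178),(232,286))):
    p,e=tri(a,b);print(n,p.round(3),round(e,3))
print(atz("top",(386,235),.022),atz("top",(424,225),.022))
E
```

```text
tube [ 0.569 -0.204  0.034] 0.004
spot [0.644 0.101 0.   ] 0.004
rail [0.643 0.116 0.01 ] 0.002
dg [ 0.628 -0.006  0.021] 0.003
dm [0.643 0.028 0.016] 0.002
dg2 [ 0.788 -0.109  0.01 ] 0.002
tray [ 0.446  0.034 -0.002] 0.004
bottle [ 0.536  0.219 -0.003] 0.002
spool [0.754 0.178 0.011] 0.007
tape [ 0.427  0.257 -0.003] 0.0
[ 0.54670749 -0.11387745  0.022     ] [ 0.57028704 -0.20516154  0.022     ]
```

View pics/top0c.png

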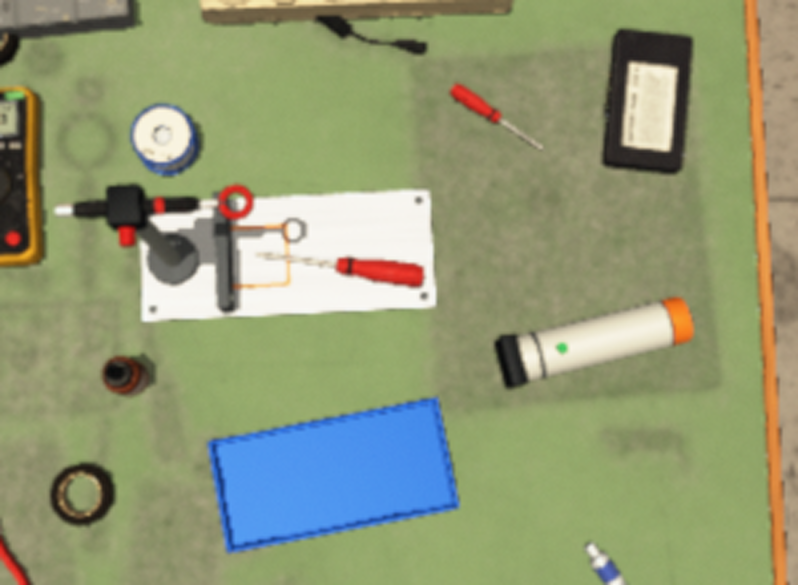

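View pics/scene0c.png

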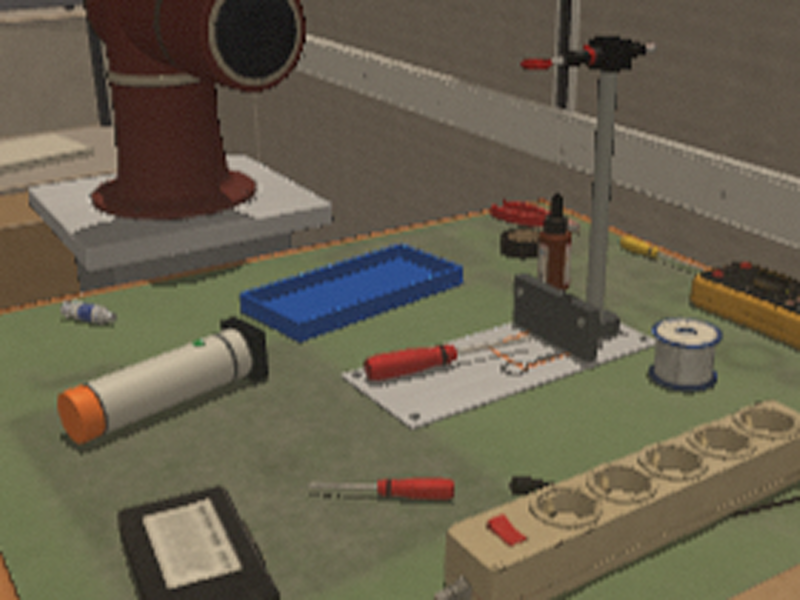

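The top view shows two red screwdrivers: one on the plate (handle at px ~(343,202)) and one on the mat (~(380,138)). The one on the plate is longer and sits on the stand, so it is the one meant, and this enlarged crop confirms it. The tube lies with its foot at (391,236) and orange cap at (455,221). The tray is at (325,278).

```bash
python3 - <<'E'
from h import *
im=cv2.imread("pics/top0.png");d=np.load("pics/top0.npy");hsv=cv2.cvtColor(im,cv2.COLOR_BGR2HSV)
H,S,V=[hsv[...,k].astype(int) for k in range(3)]
P=deproj("top",d)
def roi(m,x0,y0,x1,y1):
    r=np.zeros_like(m);r[y0:y1,x0:x1]=m[y0:y1,x0:x1];return r
def wpts(m,z):
    v,u=np.nonzero(m);return np.array([atz("top",(a,b),z) for a,b in zip(u,v)])
def rect(n,m,z,close=0):
    m=m.astype(np.uint8)
    if close:m=cv2.morphologyEx(m,cv2.MORPH_CLOSE,np.ones((close,close)))
    w=wpts(m>0,z);r=cv2.minAreaRect((w[:,:2]*1000).astype(np.float32))
    print(n,len(w),np.round(r[0],1),np.round(r[1],1),round(r[2],2),"depthz",np.nanmedian(P[...,2][m>0]).round(4))
rect("plate",roi((S<40)&(V>170),245,165,370,225),.004,3)
rect("tray",roi((H>95)&(H<125)&(S>120),270,240,380,315),.02)
rect("rail",roi((V<90)&(S<60),279,175,290,220),.054)
red=roi(((H<6)|(H>172))&(S>120),322,190,365,215);rect("handle",red,.015)
w=wpts(red,.015);c=w.mean(0);e=np.linalg.svd(w-c)[2][0];e*=np.sign(e[1]);print("handle axis",c,e,((w-c)@e).min(),((w-c)@e).max(), "maxz",P[...,2][red].max())
cap=roi((H>5)&(H<20)&(S>150),440,205,470,235);rect("cap",cap,.022)
foot=roi(V<70,380,220,400,250);rect("foot",foot,.03)
body=roi((V>110)&(S<70),396,205,455,248);rect("body",body,.022)
b=wpts(body,.022);c=b.mean(0);e=np.linalg.svd(b-c)[2][0];print("tube axis",c,e,"body top z",np.percentile(P[...,2][body],95))
for z,mm in(("cap",cap),("foot",foot)): w=wpts(mm,.03);print(z,w.mean(0),P[...,2][mm].max())
# probe / loop cloud from scene+top depth
for c in("top","scene"):
    Q=deproj(c,np.load(f"pics/{c}0.npy")).reshape(-1,3)
    k=(Q[:,2]>.2)&(Q[:,2]<.35)&(abs(Q[:,0]-.64)<.1)&(Q[:,1]>0)&(Q[:,1]<.3);q=Q[k];print(c,k.sum(),q.min(0) if k.any() else 0,q.max(0) if k.any() else 0, q[q[:,1]<.115].mean(0))
for n,p in(("plug?",None),):pass
E
```

```text
Traceback (most recent call last):
  File "h.py", line 9, in atz
    o,v=ray(c,px);return o+v*(z-o[2])/v[2]
        ~~~^^^^^^
  File "h.py", line 5, in ray
    i=camera_info(c);T=np.array(i["T"])
ValueError: time passes only in moves, steps and waits
```

```bash
sed -i 's/^def ray/CI={c:camera_info(c) for c in ("top","scene")}\ncamera_info=lambda c:CI[c]\ndef ray/' h.py; cat > seg.py <<'E'
from h import *
im=cv2.imread("pics/top0.png");d=np.load("pics/top0.npy");hsv=cv2.cvtColor(im,cv2.COLOR_BGR2HSV)
H,S,V=[hsv[...,k].astype(int) for k in range(3)]
P=deproj("top",d)
def roi(m,x0,y0,x1,y1):
    r=np.zeros_like(m);r[y0:y1,x0:x1]=m[y0:y1,x0:x1];return r
def wpts(m,z):
    v,u=np.nonzero(m);return np.array([atz("top",(a,b),z) for a,b in zip(u,v)])
def rect(n,m,z,close=0):
    m=m.astype(np.uint8)
    if close:m=cv2.morphologyEx(m,cv2.MORPH_CLOSE,np.ones((close,close)))
    w=wpts(m>0,z);r=cv2.minAreaRect((w[:,:2]*1000).astype(np.float32))
    print(n,len(w),np.round(r[0],1),np.round(r[1],1),round(r[2],2),"depthz",np.nanmedian(P[...,2][m>0]).round(4))
rect("plate",roi((S<40)&(V>170),245,165,370,225),.004,3)
rect("tray",roi((H>95)&(H<125)&(S>120),270,240,380,315),.02)
rect("rail",roi((V<90)&(S<60),279,175,290,220),.054)
red=roi(((H<6)|(H>172))&(S>120),322,190,365,215);rect("handle",red,.015)
w=wpts(red,.015);c=w.mean(0);e=np.linalg.svd(w-c)[2][0];e*=np.sign(e[1]);print("handle axis",c,e,((w-c)@e).min(),((w-c)@e).max(), "maxz",P[...,2][red].max())
cap=roi((H>5)&(H<20)&(S>150),440,205,470,235);rect("cap",cap,.022)
foot=roi(V<70,380,220,400,250);rect("foot",foot,.03)
body=roi((V>110)&(S<70),396,205,455,248);rect("body",body,.022)
b=wpts(body,.022);c=b.mean(0);e=np.linalg.svd(b-c)[2][0];print("tube axis",c,e,"body top z",np.percentile(P[...,2][body],95))
for z,mm in(("cap",cap),("foot",foot)): w=wpts(mm,.03);print(z,w.mean(0),P[...,2][mm].max())
for c in("top","scene"):
    Q=deproj(c,np.load(f"pics/{c}0.npy")).reshape(-1,3)
    k=(Q[:,2]>.2)&(Q[:,2]<.35)&(abs(Q[:,0]-.64)<.1)&(Q[:,1]>0)&(Q[:,1]<.3);q=Q[k];print(c,k.sum(),q.min(0) if k.any() else 0,q.max(0) if k.any() else 0, q[q[:,1]<.115].mean(0))
E
python3 seg.py
```

```text
plate 3528 [646.4  75.2] [111.  271.1] 2.6 depthz 0.0027
tray 3765 [445.5  32.7] [100.1 209.2] 10.63 depthz 0.0031
rail 93 [629.9 128.3] [81.  14.6] 3.25 depthz 0.0511
handle 227 [629.5 -11. ] [77.5 19.8] 81.5 depthz 0.0227
handle axis [ 0.62890736 -0.01389029  0.015     ] [ 1.44466186e-01  9.89509738e-01 -1.46339633e-16] -0.03580606816204095 0.041692410797529326 maxz 1.13690698964476
cap 127 [ 582.6 -280.5] [41.2 19.6] 15.12 depthz 0.0371
foot 157 [ 545.7 -125.3] [45.8 19.3] 13.61 depthz 0.0433
body 1734 [ 568.1 -208. ] [140.4 100.8] 89.74 depthz 0.031
tube axis [ 0.57589238 -0.20225434  0.022     ] [-2.59419502e-01  9.65764734e-01 -4.77061246e-17] body top z 0.043054688695616225
cap [ 0.58185375 -0.27819659  0.03      ] 0.044167965942123466
foot [ 0.54530863 -0.12540199  0.03      ] 0.05199885648258151
top 651 [0.61310857 0.0872295  0.24385993] [0.65640628 0.22999308 0.27141837] [0.64431048 0.09949084 0.2577108 ]
scene 437 [0.61739575 0.08766887 0.20057294] [0.66109179 0.23205985 0.26958112] [0.65133096 0.09603197 0.25678674]
```

```bash
python3 -m handwheel '[[[0.0235,0.03,-0.003,0,0,3.35],[0.0235,0.03,-0.003,0,0,3.35],[0.0235,0.03,-0.003,0,0,3.35],[0.0235,0.03,-0.003,0,0,3.35],[0.0235,0.03,-0.003,0,0,3.35],[0.0235,0.03,-0.003,0,0,3.35],[0.0235,0.03,-0.003,0,0,3.35],[0.0235,0.03,-0.003,0,0,3.35],[0.0235,0.03,-0.003,0,0,3.35],[0.0235,0.03,-0.003,0,0,3.35],[0.0235,0.03,-0.003,0,0,3.35],[0.0235,0.03,-0.003,0,0,3.35],[0.0235,0.03,-0.003,0,0,3.35],[0.0235,0.03,-0.003,0,0,3.35],[0.0235,0.03,-0.003,0,0,3.35],[0.0235,0.03,-0.003,0,0,3.35],[0.0235,0.03,-0.003,0,0,3.35],[0.0235,0.03,-0.003,0,0,3.35],[0.0235,0.03,-0.003,0,0,3.35],[0.0235,0.03,-0.003,0,0,3.35]]]' 0.5
```

```text
time: 2.87
tool_pos: [0.6309, -0.0024, 0.1389]
tool_rot: [0.0, 0.755, 0.656, 0.0]
contact_force: [0.2, -0.3, -0.2]
gripper_width: 0.504
grasp_force: 0.0
```

```bash
python3 -m handwheel '[[[0,0,-0.03,0,0,0],[0,0,-0.03,0,0,0],[0,-0.001,-0.03,0,0,0],[0,0,-0.025,0,0,0],[0,0,-0.01,0,0,0],[0,0,-0.006,0,0,0],[0,0,0,0,0,0]]]' 0.5 && python3 -m handwheel '[[[0,0,0,0,0,0],[0,0,0,0,0,0],[0,0,0,0,0,0],[0,0,0,0,0,0],[0,0,0,0,0,0],[0,0,0,0,0,0]]]' 0
```

```text
time: 3.45
tool_pos: [0.6294, -0.0052, 0.0072]
tool_rot: [-0.001, 0.756, 0.655, -0.001]
contact_force: [-0.2, -0.9, 0.2]
gripper_width: 0.499
grasp_force: 0.0
time: 3.95
tool_pos: [0.6303, -0.0052, 0.0086]
tool_rot: [0.0, 0.756, 0.655, 0.0]
contact_force: [-0.5, 0.2, -0.6]
gripper_width: -0.001
grasp_force: 0.0
```

```bash
python3 - <<'E'
from h import *
for c in("scene","top"):
    im,d=grab_frame(c); cv2.imwrite(f"pics/{c}1.png",im); np.save(f"pics/{c}1.npy",d)
a=cv2.resize(cv2.imread("pics/scene1.png")[180:260,270:400],(780,480),interpolation=cv2.INTER_CUBIC)
cv2.imwrite("pics/c1.png",a)
print([ (p["position"],p["conf"]) for p in pinpoint("scene","driver_grip")])
print(proj("scene",(.63,-.005,.0086)))
E
```

```text
[([310.7, 256.9], 0.67), ([313.8, 214.2], 0.58)]
[315.38946502 217.8926177 ]
```

View pics/c1.png

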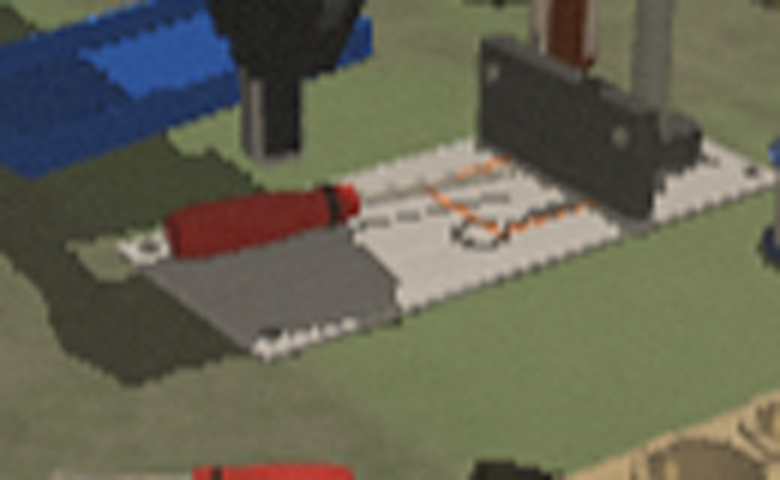

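The picture shows the shut fingers at scene px (315,206), with the untouched handle at (314,214) in front of them and below. The tips are not where I expected, so I'll measure where they really are.

```bash
python3 - <<'E'
from h import *
Q=deproj("scene",np.load("pics/scene1.npy"))
for r in range(196,216,2): print(r,[Q[r,c].round(3).tolist() for c in(312,315,318)])
for c in("scene","top"):
    print(c,CI[c].keys())
D=deproj("top",np.load("pics/top1.npy"));m=(D[...,2]>.03)&(D[...,2]<.3)
print(state()["joint_pos"].round(4),state()["tool_pos"])
print("driver", Q[214,306:322:3].round(3).tolist())
E
```

```text
196 [[0.636, -0.017, 0.072], [0.643, -0.013, 0.073], [0.642, -0.004, 0.071]]
198 [[0.635, -0.017, 0.066], [0.644, -0.014, 0.069], [0.646, -0.006, 0.068]]
200 [[0.637, -0.018, 0.062], [0.643, -0.013, 0.063], [0.644, -0.005, 0.062]]
202 [[0.635, -0.017, 0.056], [0.641, -0.012, 0.057], [0.64, -0.003, 0.055]]
204 [[0.634, -0.016, 0.05], [0.643, -0.013, 0.053], [0.645, -0.007, 0.052]]
206 [[0.635, -0.017, 0.045], [0.642, -0.013, 0.047], [0.638, -0.002, 0.043]]
208 [[0.559, 0.028, -0.001], [0.562, 0.035, -0.001], [0.566, 0.042, -0.001]]
210 [[0.569, 0.021, -0.001], [0.573, 0.028, -0.001], [0.577, 0.035, -0.001]]
212 [[0.58, 0.015, -0.001], [0.628, -0.005, 0.024], [0.631, 0.002, 0.023]]
214 [[0.634, -0.017, 0.024], [0.636, -0.009, 0.023], [0.639, -0.003, 0.022]]
scene dict_keys(['fx', 'fy', 'cx', 'cy', 'T'])
top dict_keys(['fx', 'fy', 'cx', 'cy', 'T'])
[-0.1263  0.2481  1.7338  0.      1.1596  0.0163] [ 0.62994356 -0.00517443  0.00808407]
driver [[0.629, -0.031, 0.026], [0.631, -0.023, 0.025], [0.634, -0.017, 0.024], [0.636, -0.009, 0.023], [0.639, -0.003, 0.022], [0.638, 0.006, 0.02]]
```

```bash
python3 - <<'E'
from h import *
a=cv2.resize(cv2.imread("pics/scene1.png")[60:240,240:420],(600,600),interpolation=cv2.INTER_CUBIC)
b=cv2.imread("pics/scene1.png");i=0
cv2.imwrite("pics/c2.png",a)
Q=deproj("scene",np.load("pics/scene1.npy"))
for r in range(90,208,6): print(r,Q[r,315].round(3).tolist())
E
```

```text
90 [0.668, -0.025, 0.316]
96 [0.662, -0.021, 0.303]
102 [0.655, -0.017, 0.29]
108 [0.663, -0.022, 0.28]
114 [0.662, -0.022, 0.267]
120 [0.662, -0.022, 0.255]
126 [0.66, -0.021, 0.242]
132 [0.663, -0.023, 0.23]
138 [0.66, -0.021, 0.216]
144 [0.664, -0.024, 0.204]
150 [0.663, -0.023, 0.191]
156 [0.663, -0.024, 0.177]
162 [0.655, -0.019, 0.161]
168 [0.659, -0.022, 0.148]
174 [0.656, -0.02, 0.133]
180 [0.651, -0.017, 0.117]
186 [0.659, -0.022, 0.106]
192 [0.657, -0.021, 0.09]
198 [0.644, -0.014, 0.069]
204 [0.643, -0.013, 0.053]
```

View pics/c2.png

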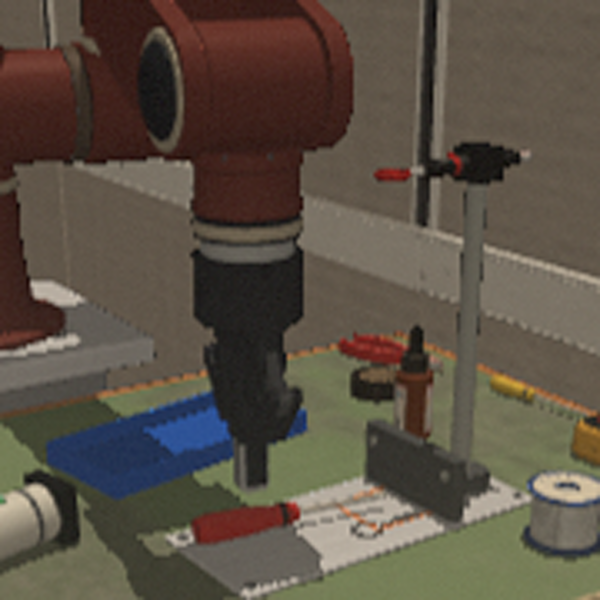

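The shut tips sit at z≈0.043 in the depth image, while the tool reports 0.008, so the reported TCP is about 35 mm too low. Sideways it agrees. I'll open the fingers and go lower in small steps, watching the force.

```bash
python3 -m handwheel '[[[0,0,0,0,0,0],[0,0,0,0,0,0],[0,0,0,0,0,0],[0,0,0,0,0,0],[0,0,-0.01,0,0,0],[0,0,-0.01,0,0,0],[0,0,0,0,0,0]]]' 0.5;  python3 -m handwheel '[[[0,0,-0.005,0,0,0],[0,0,-0.004,0,0,0],[0,0,0,0,0,0]]]' 0.5; python3 - <<'E'
from h import *
im,d=grab_frame("scene");Q=deproj("scene",d)
for r in range(200,226,2): print(r,[Q[r,c].round(3).tolist() for c in(310,315,320)])
cv2.imwrite("pics/c3.png",cv2.resize(im[170:250,260:390],(780,480),interpolation=cv2.INTER_CUBIC))
E
```

```text
time: 4.68
tool_pos: [0.6275, -0.0049, -0.0153]
tool_rot: [-0.002, 0.756, 0.655, -0.002]
contact_force: [-0.8, -0.1, -0.2]
gripper_width: 0.498
grasp_force: 0.0
time: 4.93
tool_pos: [0.6291, -0.0051, -0.0223]
tool_rot: [-0.001, 0.756, 0.655, -0.001]
contact_force: [-0.0, -0.3, -0.5]
gripper_width: 0.498
grasp_force: 0.0
200 [[0.607, -0.006, 0.048], [0.66, -0.023, 0.072], [0.686, -0.026, 0.082]]
202 [[0.608, -0.007, 0.043], [0.656, -0.021, 0.065], [0.685, -0.025, 0.077]]
204 [[0.609, -0.007, 0.039], [0.657, -0.021, 0.06], [0.683, -0.024, 0.071]]
206 [[0.608, -0.007, 0.032], [0.658, -0.022, 0.056], [0.682, -0.024, 0.066]]
208 [[0.608, -0.007, 0.027], [0.657, -0.022, 0.05], [0.681, -0.023, 0.06]]
210 [[0.607, -0.007, 0.021], [0.656, -0.022, 0.045], [0.664, -0.013, 0.045]]
212 [[0.605, -0.005, 0.014], [0.657, -0.022, 0.04], [0.664, -0.012, 0.04]]
214 [[0.633, -0.022, 0.025], [0.654, -0.02, 0.033], [0.661, -0.011, 0.034]]
216 [[0.636, -0.023, 0.021], [0.656, -0.021, 0.029], [0.664, -0.013, 0.03]]
218 [[0.638, -0.025, 0.017], [0.655, -0.021, 0.023], [0.661, -0.011, 0.023]]
220 [[0.636, -0.024, 0.011], [0.653, -0.02, 0.017], [0.663, -0.012, 0.019]]
222 [[0.633, -0.022, 0.003], [0.638, -0.011, 0.002], [0.643, -0.0, 0.002]]
224 [[0.641, -0.027, 0.003], [0.647, -0.016, 0.002], [0.653, -0.006, 0.002]]
```

View pics/c3.png

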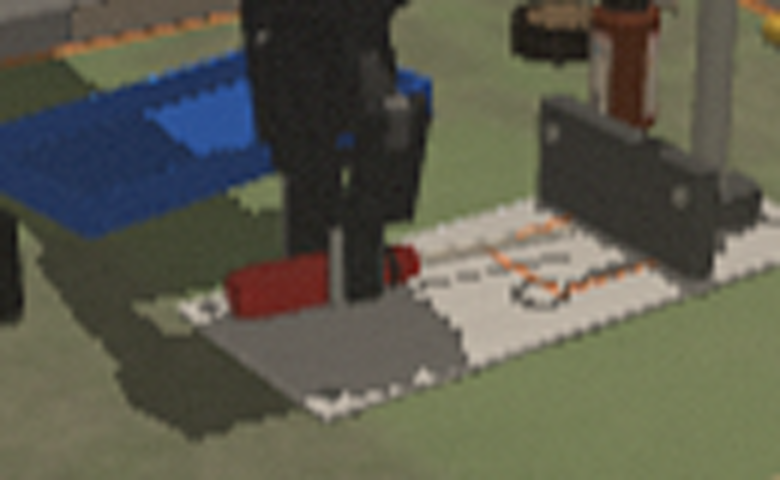

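The open fingers now straddle the handle (scene px ~(318,215)) with their tips about 11 mm above the plate. I'll go 5 mm lower and close.

```bash
python3 -m handwheel '[[[0,0,-0.005,0,0,0],[0,0,0,0,0,0]]]' 0.5; python3 -m handwheel '[[[0,0,0,0,0,0],[0,0,0,0,0,0],[0,0,0,0,0,0],[0,0,0,0,0,0],[0,0,0,0,0,0]]]' 0;  python3 -m handwheel '[[[0,0,0.01,0,0,0],[0,0,0.02,0,0,0],[0,0,0.02,0,0,0],[0,0,0.02,0,0,0],[0,0,0,0,0,0]]]'
```

```text
time: 5.15
tool_pos: [0.6297, -0.0052, -0.0266]
tool_rot: [-0.0, 0.756, 0.655, -0.0]
contact_force: [0.0, 0.1, -0.1]
gripper_width: 0.499
grasp_force: 0.0
time: 5.57
tool_pos: [0.6302, -0.0052, -0.0257]
tool_rot: [0.0, 0.756, 0.655, 0.0]
contact_force: [-0.2, -0.1, 0.9]
gripper_width: 0.246
grasp_force: 61.0
time: 5.98
tool_pos: [0.6335, -0.0056, 0.0498]
tool_rot: [0.003, 0.756, 0.655, 0.003]
contact_force: [1.1, -0.4, 0.9]
gripper_width: 0.243
grasp_force: 60.8
```

```bash
python3 -m handwheel '[[[-0.0224,0.0009,0,0,0,2.36],[-0.0224,0.0009,0,0,0,2.36],[-0.0224,0.0009,0,0,0,2.36],[-0.0224,0.0009,0,0,0,2.36],[-0.0224,0.0009,0,0,0,2.36],[-0.0224,0.0009,0,0,0,2.36],[-0.0224,0.0009,0,0,0,2.36],[-0.0224,0.0009,0,0,0,2.36],[0,0,-0.02,0,0,0],[0,0,-0.02,0,0,0],[0,0,-0.015,0,0,0],[0,0,-0.008,0,0,0],[0,0,-0.004,0,0,0],[0,0,0,0,0,0],[0,0,0,0,0,0]]]'
```

```text
time: 7.23
tool_pos: [0.4512, 0.002, -0.0226]
tool_rot: [0.0, 0.638, 0.77, 0.0]
contact_force: [1.0, 0.2, -0.0]
gripper_width: 0.244
grasp_force: 60.7
```

```bash
python3 -m handwheel '[[[0,0,-0.003,0,0,0],[0,0,0,0,0,0],[0,0,0,0,0,0]]]';  python3 -m handwheel '[[[0,0,0,0,0,0],[0,0,0,0,0,0],[0,0,0,0,0,0],[0,0,0.01,0,0,0],[0,0,0.03,0,0,0],[0,0,0.03,0,0,0],[0,0,0.03,0,0,0],[0.01,-0.018,0,0,0,0.25],[0.01,-0.018,0,1.9,0.5,0.25],[0.01,-0.018,0,1.9,0.5,0.25],[0.01,-0.018,0,1.9,0.5,0.25],[0.01,-0.018,0,1.9,0.5,0.25],[0.01,-0.018,0,1.9,0.5,0.25],[0.01,-0.018,0,1.9,0.5,0.25],[0.01,-0.018,0,1.9,0.5,0.25],[0.01,-0.018,0,1.9,0.5,0.25],[0.01,-0.018,0,1.9,0.5,0.25],[0.01,-0.018,0,1.9,0.5,0.25],[0.007,-0.018,0,1.9,0.5,0.25],[0,0,0,3.4,0.4,0]]]' 0.45; python3 - <<'E'
from h import *
im,d=grab_frame("top");pts={t:[(np.round(p["position"],1).tolist(),round(p["conf"],2)) for p in pinpoint("top",t)] for t in("driver_mid","driver_grip","tube_foot","tube_mid")}
print(pts)
for p in pts["driver_mid"]: print(atz("top",p[0],.0155).round(4))
cv2.imwrite("pics/top2.png",im); cv2.imwrite("pics/top2c.png",cv2.resize(im[180:330,250:490],(800,500),interpolation=cv2.INTER_CUBIC))
E
```

```text
time: 7.48
tool_pos: [0.4512, 0.002, -0.0255]
tool_rot: [0.0, 0.638, 0.77, 0.0]
contact_force: [-0.0, 0.7, 0.4]
gripper_width: 0.247
grasp_force: 60.7
time: 9.15
tool_pos: [0.5695, -0.2168, 0.0756]
tool_rot: [-0.172, 0.602, 0.769, 0.131]
contact_force: [0.5, -0.2, 0.6]
gripper_width: 0.452
grasp_force: 0.0
{'driver_mid': [([385.4, 141.4], 0.62), ([324.8, 278.7], 0.6)], 'driver_grip': [([379.9, 138.8], 0.73), ([336.6, 275.0], 0.72)], 'tube_foot': [([390.8, 235.7], 0.75)], 'tube_mid': [([424.1, 225.5], 0.7)]}
[ 0.7782 -0.1181  0.0155]
[0.4439 0.0327 0.0155]
```

View pics/top2c.png

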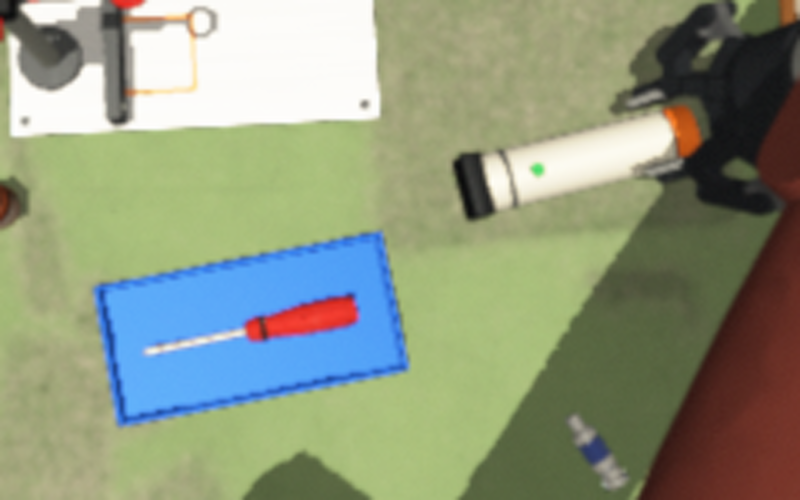

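The driver lies flat in the tray (px (325,279)), with its middle on the tray centre. The open hand is over the orange end, with tips at px ~(442,219). Next I'll find the tips' true position in this tilted pose.

```bash
python3 - <<'E'
from h import *
print([atz("top",(442,219.5),z).round(4) for z in(.09,.105,.12)])
s=state();r=R.from_quat(np.roll(s["tool_rot"],-1)).as_matrix();tz=r[:,2];print(s["tool_pos"],tz,r[:,1])
print("along tool", s["tool_pos"]-.036*tz, "world z", s["tool_pos"]+[0,0,.036])
im,d=grab_frame("scene");Q=deproj("scene",d).reshape(-1,3)
# hand points: dark cloud within 8cm of the predicted tip
for n,T in(("tool",s["tool_pos"]-.036*tz),("world",s["tool_pos"]+np.array([0,0,.036]))):
    k=(np.linalg.norm(Q-T,axis=1)<.07)&(Q[:,2]>.05);q=Q[k]-s["tool_pos"]
    print(n,k.sum(),"max along tz rel. reported TCP",np.sort(q@tz)[-8:].round(3),"y_tool range",(q@r[:,1]).min(),(q@r[:,1]).max())
    k2=q@tz>np.sort(q@tz)[-40]; print((q@r[:,0])[k2].mean(),(q@r[:,1])[k2])
E
```

```text
[array([ 0.5764, -0.2319,  0.09  ]), array([ 0.5748, -0.2282,  0.105 ]), array([ 0.5733, -0.2246,  0.12  ])]
[ 0.56756463 -0.21340841  0.07430768] [-0.10897721  0.40755791 -0.90665347] [ 0.97036578  0.24150583 -0.00807381]
along tool [ 0.57148781 -0.22808049  0.10694721] world z [ 0.56756463 -0.21340841  0.11030768]
tool 372 max along tz rel. reported TCP [-0.034 -0.034 -0.034 -0.034 -0.033 -0.033 -0.032 -0.032] y_tool range -0.04791968739885915 0.051659835158116695
-0.0042873453238979 [-0.02336736 -0.02160688 -0.02078394 -0.02026436 -0.02153762 -0.01868428
 -0.01806744 -0.0194872  -0.01963294 -0.02164723  0.0246202  -0.02317145
 -0.01900663 -0.01849806 -0.01931881 -0.02101487  0.02710581 -0.02019231
  0.03156042  0.02697845  0.02513808  0.02575763  0.02977488  0.02535426
  0.02588792  0.02447651  0.03226929  0.027025    0.02586607  0.02325798
  0.02429775  0.02431749  0.02986341  0.02517046  0.02542985  0.02367924
  0.02516425  0.02560348  0.02405247]
world 308 max along tz rel. reported TCP [-0.034 -0.034 -0.034 -0.034 -0.033 -0.033 -0.032 -0.032] y_tool range -0.04311939367058509 0.04899210157647779
-0.0042873453238979 [-0.02336736 -0.02160688 -0.02078394 -0.02026436 -0.02153762 -0.01868428
 -0.01806744 -0.0194872  -0.01963294 -0.02164723  0.0246202  -0.02317145
 -0.01900663 -0.01849806 -0.01931881 -0.02101487  0.02710581 -0.02019231
  0.03156042  0.02697845  0.02513808  0.02575763  0.02977488  0.02535426
  0.02588792  0.02447651  0.03226929  0.027025    0.02586607  0.02325798
  0.02429775  0.02431749  0.02986341  0.02517046  0.02542985  0.02367924
  0.02516425  0.02560348  0.02405247]
```

The 35 mm error lies along the tool axis, so the grasp point is the reported TCP minus 54 mm along tool z. Descending onto the tube.

```bash
python3 -m handwheel '[[[0,0,0,0,0,0],[0,0,0,0,0,0],[0,0,-0.02,0,0,0],[0,0,-0.025,0,0,0],[0,0,-0.025,0,0,0],[0,0,-0.015,0,0,0],[0,0,0,0,0,0]]]' 0.85; python3 -m handwheel '[[[0,0,-0.006,0,0,0],[0,0,-0.004,0,0,0],[0,0,0,0,0,0]]]' 0.85
```

```text
time: 10.03
tool_pos: [0.565, -0.2117, -0.0148]
tool_rot: [-0.176, 0.602, 0.768, 0.13]
contact_force: [-0.6, 0.4, -1.2]
gripper_width: 0.851
grasp_force: 0.0
time: 10.28
tool_pos: [0.5682, -0.2142, -0.0204]
tool_rot: [-0.172, 0.602, 0.769, 0.13]
contact_force: [0.1, 0.2, 0.4]
gripper_width: 0.847
grasp_force: 0.0
```

```bash
python3 -m handwheel '[[[0,0,0,0,0,0],[0,0,0,0,0,0],[0,0,0,0,0,0],[0,0,0,0,0,0],[0,0,0,0,0,0],[0,0,0,0,0,0]]]' 0; python3 -m handwheel '[[[0,0,0.01,0,0,0],[0,0,0.02,0,0,0],[0,0,0.03,0,0,0],[0,0,0.03,0,0,0],[0,0,0.03,0,0,0],[0,0,0.02,0,0,0],[0,0,0,0,0,0],[0,0,0,0,0,0]]]'; python3 - <<'E'
from h import *
im,d=grab_frame("scene");cv2.imwrite("pics/scene4.png",im);np.save("pics/scene4.npy",d)
cv2.imwrite("pics/s4.png",cv2.resize(im[120:270,150:350],(800,600),interpolation=cv2.INTER_CUBIC))
print([(p["position"],p["conf"]) for t in("tube_mid","tube_foot") for p in pinpoint("scene",t)])
grab_frame("top");print([(p["position"],p["conf"]) for t in("tube_mid","tube_foot") for p in pinpoint("top",t)])
E
```

```text
time: 10.78
tool_pos: [0.5686, -0.2147, -0.0197]
tool_rot: [-0.172, 0.602, 0.769, 0.13]
contact_force: [-0.2, -1.3, 5.4]
gripper_width: 0.475
grasp_force: 61.0
time: 11.45
tool_pos: [0.5678, -0.2143, 0.1189]
tool_rot: [-0.172, 0.602, 0.769, 0.13]
contact_force: [-0.3, -0.8, -5.5]
gripper_width: 0.472
grasp_force: 61.5
[([221.4, 164.3], 0.93), ([253.8, 158.4], 0.89), ([359.6, 210.0], 0.55)]
[([436.0, 221.4], 0.73), ([396.7, 232.4], 0.79)]
```

View pics/s4.png

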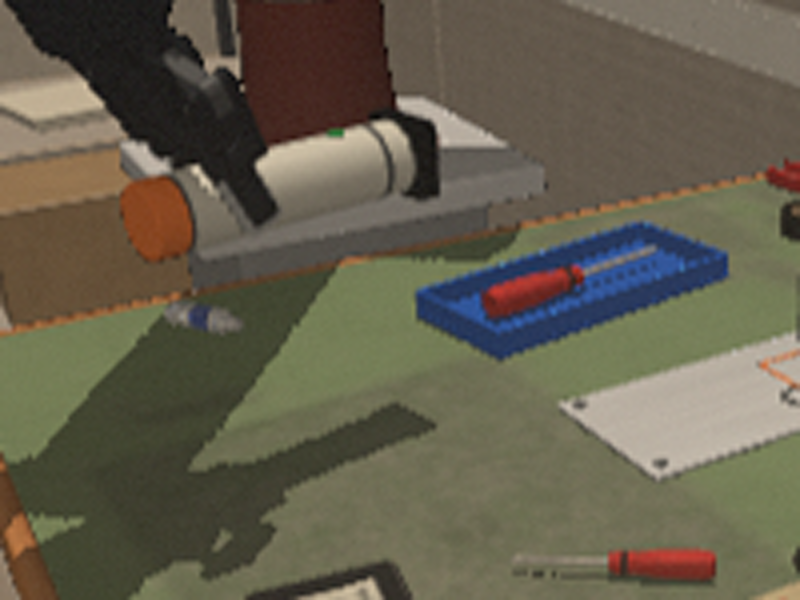

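The tube is held at scene px (221,164) and is still nearly level. Now I'll triangulate its lean and work out the path.

```bash
cat > plan.py <<'E'
from h import *
yaw=np.deg2rad(92.6);u=np.array([np.cos(yaw),np.sin(yaw),0]);Z=np.array([0,0,1.])
spot=np.array([.6452,.1022,.004]);rail=spot+.023*u
def G(lam,s,dx=0,dz=0):
    l=np.deg2rad(lam);return rail+u*(-.023*np.cos(l)-s*np.sin(l)+dx)+Z*(.023*np.sin(l)+s*np.cos(l)+dz)
def tcp(g,a):
    a=np.deg2rad(a);return g+.054*(np.sin(a)*u-np.cos(a)*Z)
def now():
    s=state();M=R.from_quat(np.roll(s["tool_rot"],-1)).as_matrix();tz=M[:,2];ty=M[:,1]
    g=s["tool_pos"]-.054*tz
    return s["tool_pos"],g,np.degrees(np.arctan2(tz@u,-tz[2])),np.degrees(np.arctan2(ty[1],ty[0])),tz
E
python3 - <<'E'
from plan import *
m,e1=tri((221.4,164.3),(436,221.4));f,e2=tri((253.8,158.4),(396.7,232.4));z=m-f
print(m,e1,f,e2,np.linalg.norm(z),"lam",np.degrees(np.arccos(z[2]/np.linalg.norm(z))))
z/=np.linalg.norm(z);p,g,a,y,tz=now();print("rep",p,"grasp",g,"a",a,"yaw_y",y);print("s",(g-f)@z,"rel",g-f-((g-f)@z)*z, "head",np.degrees(np.arctan2(-z[1],-z[0])))
# body axis from depth: tube points near
Q=deproj("scene",np.load("pics/scene4.npy"));im=cv2.imread("pics/scene4.png");hsv=cv2.cvtColor(im,cv2.COLOR_BGR2HSV)
dk=[(r,c) for r in range(145,172) for c in range(238,262) if im[r,c].max()<60];q=np.array([Q[r,c] for r,c in dk]);q=q[np.linalg.norm(q-f,axis=1)<.05];print("foot dark",len(q),np.median(q,0),q.min(0),q.max(0))
org=np.array([Q[r,c] for r in range(160,190) for c in range(178,200) if 5<hsv[r,c,0]<20 and hsv[r,c,1]>150]);print("cap",np.median(org,0),org.min(0),org.max(0))
print("butt lam65",G(65,.118),tcp(G(65,.118),a-24))
E
```

```text
[ 0.56502086 -0.20106799  0.16318959] 0.0005020146718120748 [ 0.54309977 -0.11870188  0.15687442] 0.002032423476216156 0.08546690386397189 lam 85.76254132803695
rep [ 0.56665356 -0.21324532  0.11670419] grasp [ 0.57268588 -0.23539313  0.16558247] a 24.61979290923973 yaw_y 13.947810608694107
s 0.12068948883476603 rel [-0.00136908 -0.00038045 -0.00020972] head 104.90334770812686
foot dark 157 [ 0.56764032 -0.12500535  0.16645314] [ 0.52584029 -0.14615683  0.13864972] [ 0.57315082 -0.11425106  0.18268182]
cap [ 0.59612489 -0.27796025  0.16359568] [-0.08894457 -0.4153087  -0.02575353] [ 1.31714689 -0.16127767  0.40726849]
butt lam65 [0.6494489  0.00863188 0.07471403] [0.64942241 0.00921541 0.02071719]
```

```bash
python3 - <<'E'
from plan import *
p,g,a,y,tz=now();s=.1207
t=tcp(G(63,s,-.04,.03),2);print("pre",t,"delta",t-p)
t2=tcp(G(63,s,-.002,.003),2);print("butt",t2,"delta",t2-t)
prev=tcp(G(63,s,.0,.002),2);pa=2
for l,a in((55,7),(47,12),(39,17),(31,22),(24,26),(17,30),(11,33),(6,36),(2,38),(0,38)):
    q=tcp(G(l,s,.001,.002),a);print(l,a,q.round(4),"d",((q-prev)*1e3).round(1),"da",a-pa);prev=q;pa=a
E
```

```text
pre [ 0.65123789 -0.03076468  0.0553227 ] delta [ 0.08458433  0.18248065 -0.06138149]
butt [0.6495141 0.0071962 0.0283227] delta [-0.00172379  0.03796088 -0.027     ]
55 7 [0.6489 0.0208 0.0405] d [-0.5 11.6 13.2] da 5
47 12 [0.6483 0.0335 0.0523] d [-0.6 12.7 11.8] da 5
39 17 [0.6477 0.0482 0.0626] d [-0.7 14.7 10.3] da 5
31 22 [0.6469 0.0646 0.0712] d [-0.7 16.4  8.6] da 5
24 26 [0.6462 0.0798 0.0771] d [-0.7 15.2  5.8] da 4
17 30 [0.6455 0.0959 0.0814] d [-0.7 16.1  4.3] da 4
11 33 [0.6448 0.11   0.0836] d [-0.6 14.1  2.2] da 3
6 36 [0.6443 0.1224 0.0848] d [-0.6 12.4  1.2] da 3
2 38 [0.6438 0.1322 0.0849] d [-0.4  9.8  0.1] da 2
0 38 [0.6436 0.1364 0.0841] d [-0.2  4.2 -0.7] da 0
```

```bash
python3 -m handwheel '[[[0.0106,0.0228,-0.0077,0,0,-3.8],[0.0106,0.0228,-0.0077,0,0,-3.8],[0.0106,0.0228,-0.0077,0,0,-3.8],[0.0106,0.0228,-0.0077,-4.52,-0.2,0],[0.0106,0.0228,-0.0077,-4.52,-0.2,0],[0.0106,0.0228,-0.0077,-4.52,-0.2,0],[0.0106,0.0228,-0.0077,-4.52,-0.2,0],[0.0106,0.0228,-0.0077,-4.52,-0.2,0],[0,0,0,0,0,0],[0,0,0,0,0,0]]]'; python3 - <<'E'
from plan import *
im,d=grab_frame("scene");cv2.imwrite("pics/scene5.png",im)
cv2.imwrite("pics/s5.png",cv2.resize(im[110:250,230:410],(771,600),interpolation=cv2.INTER_CUBIC))
A={t:pinpoint("scene",t) for t in("tube_mid","tube_foot")}
im,d=grab_frame("top");B={t:pinpoint("top",t) for t in A}
for X in(A,B): print({t:[(np.round(p["position"],1).tolist(),round(p["conf"],2)) for p in X[t]] for t in X})
W={t:tri(A[t][0]["position"],B[t][0]["position"]) for t in A if A[t] and B[t]}
print(W);p,g,a,y,tz=now();print(p,g,a,y)
if len(W)==2:
    f=W["tube_foot"][0];z=W["tube_mid"][0]-f;print(np.linalg.norm(z),np.degrees(np.arccos(z[2]/np.linalg.norm(z))),(f-spot)@u)
E
```

```text
time: 12.58
tool_pos: [0.6511, -0.0282, 0.0554]
tool_rot: [-0.02, 0.69, 0.723, 0.011]
contact_force: [0.2, -0.2, -4.2]
gripper_width: 0.467
grasp_force: 62.5
{'tube_mid': [([318.6, 189.8], 0.89)], 'tube_foot': [([347.0, 193.5], 0.89)]}
{'tube_mid': [([340.4, 184.4], 0.71)], 'tube_foot': [([307.9, 194.4], 0.85)]}
{'tube_mid': (array([ 0.65558882, -0.00690121,  0.09218797]), np.float64(0.006503576500374515)), 'tube_foot': (array([0.6422266 , 0.07469858, 0.05904113]), np.float64(0.008433485680112976))}
[ 0.65243316 -0.03308584  0.05746788] [ 0.6529259  -0.03530733  0.11141992] 2.379105986963364 2.2442017995201664
0.08908303498613415 68.15547034510689 -0.027338227165186677
```

View pics/s5.png

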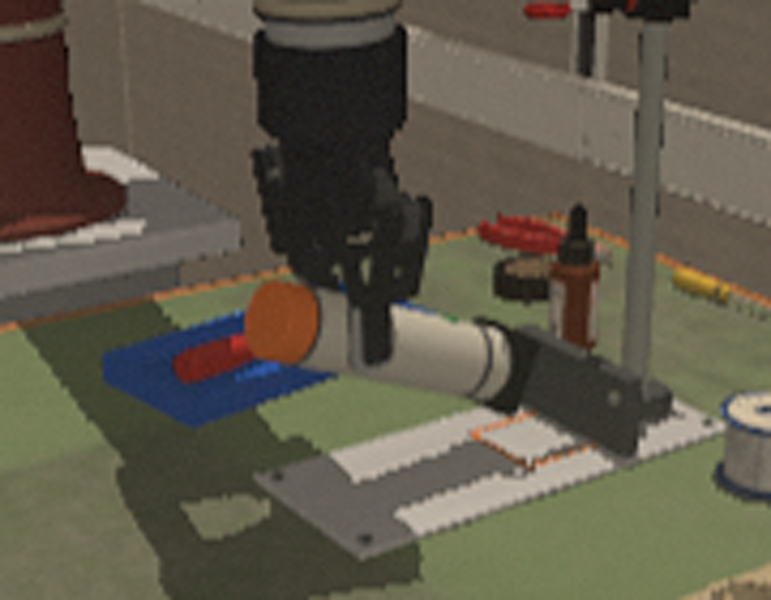

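The hand holds the tube leaning at about 65°, with its foot ~40 mm short of the rail and just above the orange mark. Butting it against the rail now.

```bash
python3 -m handwheel '[[[-0.0005,0.008,-0.009,0,0,0],[-0.0005,0.01,-0.009,0,0,0],[-0.0005,0.01,-0.009,0,0,0],[-0.0002,0.006,0,0,0,0],[0,0.004,0,0,0,0],[0,0,0,0,0,0],[0,0,0,0,0,0]]]'; python3 -m handwheel '[[[0,0.003,0,0,0,0],[0,0.002,0,0,0,0],[0,0,0,0,0,0],[0,0,0,0,0,0]]]'
```

```text
time: 13.47
tool_pos: [0.6513, 0.0068, 0.0309]
tool_rot: [-0.017, 0.692, 0.722, 0.012]
contact_force: [-0.7, -0.1, -4.4]
gripper_width: 0.47
grasp_force: 62.2
time: 13.8
tool_pos: [0.6515, 0.01, 0.0312]
tool_rot: [-0.016, 0.692, 0.721, 0.011]
contact_force: [-0.1, -5.3, -2.6]
gripper_width: 0.468
grasp_force: 62.4
```

Contact at −5 N with the tube at about 63° lean. Now tipping it up in steps and watching the force.

```bash
python3 -m handwheel '[[[0,0,0,0,0,0],[-0.0003,0.0058,0.0056,2.5,0.1,0],[-0.0003,0.0058,0.0056,2.5,0.1,0],[-0.0003,0.0063,0.0059,2.5,0.1,0],[-0.0003,0.0063,0.0059,2.5,0.1,0],[0,0,0,0,0,0]]]'; python3 -m handwheel '[[[-0.0003,0.0073,0.0051,2.5,0.1,0],[-0.0003,0.0073,0.0051,2.5,0.1,0],[-0.0003,0.0082,0.0043,2.5,0.1,0],[-0.0003,0.0082,0.0043,2.5,0.1,0],[0,0,0,0,0,0],[0,0,0,0,0,0]]]'; python3 - <<'E'
from plan import *
im,d=grab_frame("scene");cv2.imwrite("pics/scene6.png",im)
A={t:pinpoint("scene",t) for t in("tube_mid","tube_foot")}
im,d=grab_frame("top");B={t:pinpoint("top",t) for t in A}
for X in(A,B): print({t:[(np.round(p["position"],1).tolist(),round(p["conf"],2)) for p in X[t]] for t in X})
W={t:tri(A[t][0]["position"],B[t][0]["position"]) for t in A if A[t] and B[t]}
print(W);p,g,a,y,tz=now();print(p,g,a,y,state()["contact_force"])
if len(W)==2:
    f=W["tube_foot"][0];z=W["tube_mid"][0]-f;print(np.linalg.norm(z),np.degrees(np.arccos(z[2]/np.linalg.norm(z))),(f-spot)@u)
cv2.imwrite("pics/s6.png",cv2.resize(cv2.imread("pics/scene6.png")[90:240,260:440],(720,600),interpolation=cv2.INTER_CUBIC))
E
```

```text
time: 14.3
tool_pos: [0.6512, 0.0338, 0.0551]
tool_rot: [-0.079, 0.689, 0.717, 0.073]
contact_force: [0.8, -4.4, -2.8]
gripper_width: 0.47
grasp_force: 61.1
time: 14.8
tool_pos: [0.6492, 0.0658, 0.0725]
tool_rot: [-0.141, 0.679, 0.708, 0.132]
contact_force: [-0.2, -3.5, -3.0]
gripper_width: 0.459
grasp_force: 61.6
{'tube_mid': [([337.1, 184.7], 0.96)], 'tube_foot': [([356.8, 201.9], 0.74)]}
{'tube_mid': [([315.6, 185.6], 0.7), ([296.3, 194.1], 0.6)], 'tube_foot': [([294.9, 195.0], 0.64)]}
{'tube_mid': (array([0.65224653, 0.04839913, 0.09225211]), np.float64(0.009155604066680334)), 'tube_foot': (array([0.64476701, 0.10599189, 0.02987339]), np.float64(0.005577048378152233))}
[0.6489792  0.06617998 0.07239162] [0.65013258 0.04574625 0.12236293] 22.27082824524043 2.507501026629111 [ 1.50969787 -4.114038   -1.07430679]
0.08522893887934949 42.954428286077835 0.0038076239457510395
```

View pics/s6.png

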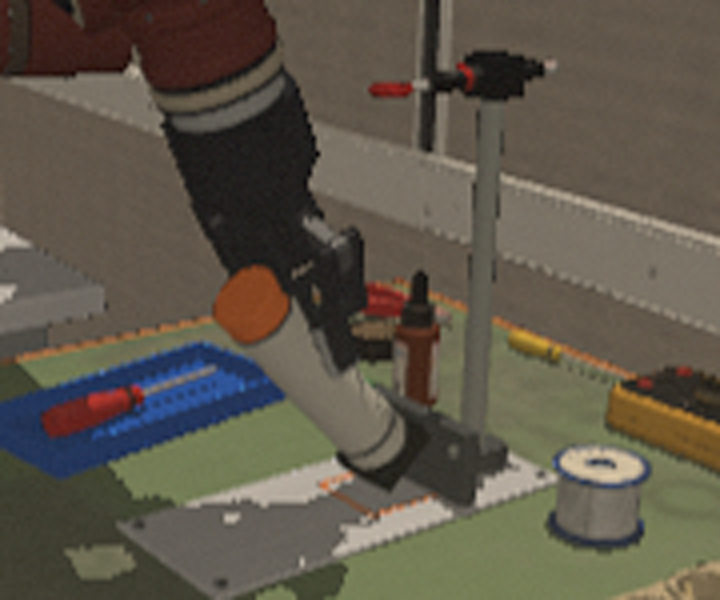

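The tube is part-way up: foot at px (358,205) against the rail, cap at (322,166), hand leaning clear of the loop. I'll check the lean and foot height from depth.

```bash
cat > lean.py <<'E'
from plan import *
def lean(name=None):
    im,d=grab_frame("scene");Q=deproj("scene",d);hsv=cv2.cvtColor(im,cv2.COLOR_BGR2HSV)
    if name: cv2.imwrite(name,im)
    U=(Q-rail)@u; L=(Q-rail)@np.cross(Z,u); h=Q[...,2]-.004
    near=(U>-.16)&(U<.005)&(abs(L)<.035)&(h>.0)&(h<.2)
    S,V=hsv[...,1],hsv[...,2]
    w=near&(S<80)&(V>100)&(h>.02); o=near&(hsv[...,0]<20)&(S>150)&(h>.05); k=near&(V<60)&(U<-.002)&(h<.06)
    pw=np.stack([U[w],h[w]],1)
    vx=cv2.fitLine((pw*1000).astype(np.float32),cv2.DIST_HUBER,0,.01,.01).ravel()
    print("n",w.sum(),o.sum(),k.sum(),"lean",np.degrees(np.arctan2(-vx[0]*np.sign(vx[1]),abs(vx[1]))).round(1))
    po=np.stack([U[o],L[o],h[o]],1);pk=np.stack([U[k],L[k],h[k]],1)
    print("cap U,L,h mean",po.mean(0).round(4),"max h",np.percentile(po[:,2],97).round(4))
    print("foot U range",np.percentile(pk[:,0],[3,97]).round(4),"L",np.percentile(pk[:,1],[3,97]).round(4),"h",np.percentile(pk[:,2],[3,97]).round(4))
    p,g,a,y,tz=now();print("G from rail",((g-rail)@u).round(4),(g[2]-.004).round(4),"a",a.round(1),"yaw",round(y,1),"rep",p.round(4))
if __name__=="__main__": lean()
E
python3 lean.py; python3 -c "
from plan import *
q=atz('scene',(357.5,212),.004);print(q,(q-rail)@u)"
```

```text
n 600 256 129 lean 44.3
cap U,L,h mean [-0.1276 -0.0092  0.1468] max h 0.1607
foot U range [-0.0443 -0.0021] L [-0.0297  0.01  ] h [0.0134 0.0465]
G from rail -0.0796 0.1184 a 22.3 yaw 2.5 rep [0.649  0.0662 0.0724]
[0.65128586 0.10782908 0.004     ] -0.017652785315423095
```

```bash
cat > cyl.py <<'E'
from plan import *
from scipy.optimize import least_squares
from scipy.spatial import cKDTree
V=np.cross(Z,u);B=np.stack([u,V,Z])   # U,L,h frame at rail foot
def cyl(save=None):
    C=[];O=[];K=[]
    for c in("scene","top"):
        im,d=grab_frame(c);
        if save: cv2.imwrite(f"pics/{save}_{c}.png",im)
        q=(deproj(c,d)-rail)@B.T;hv=cv2.cvtColor(im,cv2.COLOR_BGR2HSV);H,S,W=hv[...,0],hv[...,1],hv[...,2]
        near=(q[...,0]>-.2)&(q[...,0]<.03)&(abs(q[...,1])<.05)&(q[...,2]<.21)
        near&=d>0
        o=near&(H<20)&(S>150)&(q[...,2]>.05);w=near&(S<90)&(W>110)&(q[...,2]>.025)&~((q[...,0]>-.005)&(q[...,2]<.052))
        C.append(q[w|o]);O.append(q[o]);k=near&(W<60)&(q[...,0]<-.003)&(q[...,2]<.06);K.append(q[k])
        print(c,w.sum(),o.sum(),k.sum())
    P=np.vstack(C);Oo=np.vstack(O)
    def f(x):
        z=np.array([-np.sin(x[0]),np.sin(x[1]),np.cos(x[0])]);z/=np.linalg.norm(z)
        r=P-np.array([x[2],x[3],.1]);r=r-np.outer(r@z,z);return np.linalg.norm(r,axis=1)-.021
    b=None
    for l0 in(.1,.5,.9):
        s=least_squares(f,[l0,0,-.08,0],loss="soft_l1",f_scale=.002)
        if b is None or s.cost<b.cost:b=s
    x=b.x;z=np.array([-np.sin(x[0]),np.sin(x[1]),np.cos(x[0])]);z/=np.linalg.norm(z);p0=np.array([x[2],x[3],.1])
    t=np.percentile((Oo-p0)@z,97);F=p0+(t-.170)*z
    lam=np.degrees(np.arctan2(-z[0],z[2]));l=np.radians(lam);pp=np.array([np.cos(l),0,np.sin(l)])
    p,g,a,y,tz=now();g=B@(g-rail)
    print("lean",lam.round(1),"side",np.degrees(x[1]).round(1),"F",F.round(4),"top",(p0+t*z).round(4),"resid",np.median(abs(f(x))).round(4))
    print("upper corner",(F+.023*pp).round(4),"lower",(F-.023*pp).round(4))
    print("G",g.round(4),"s",((g-F)@z).round(4),"o",((g-F)@pp).round(4),"a",a.round(1),"yaw",round(y,1),"rep",p.round(4),"force",state()["contact_force"].round(1),state()["gripper_width"])
if __name__=="__main__": 
    import sys; cyl(*sys.argv[1:])
E
python3 cyl.py
```

```text
scene 506 257 120
top 540 0 80
lean 40.8 side -1.0 F [-0.0193  0.0002  0.0224] top [-0.1303 -0.0028  0.1511] resid 0.0009
upper corner [-0.0018  0.0002  0.0375] lower [-0.0367  0.0002  0.0074]
G [-0.0796 -0.0024  0.1184] s 0.1121 o 0.017 a 22.3 yaw 2.5 rep [0.649  0.0662 0.0724] force [ 0.8 -5.5 -2.6] 0.4554253179178744
```

The cylinder fit is tight (0.9 mm residual): lean 41°, laterally centred, foot's lower corner 7 mm above the plate, tube now at the pad edge (o = 17 mm). I'll re-plan with these values, keeping the foot lower.

```bash
cat > path.py <<'E'
from plan import *
import sys
def G2(l,s,o,dx,dz):
    l=np.radians(l);return rail+u*(-.023*np.cos(l)-s*np.sin(l)+o*np.cos(l)+dx)+Z*(.023*np.sin(l)+s*np.cos(l)+o*np.sin(l)+dz)
s,o=float(sys.argv[1]),float(sys.argv[2]);p,g,a,y,tz=now();pr=p;pa=a
for it in sys.argv[3:]:
    l,a,dx,dz=map(float,it.split(","));q=tcp(G2(l,s,o,dx/1e3,dz/1e3),a);print(l,a,"d",((q-pr)*1e3).round(1),"da",round(a-pa,1));pr=q;pa=a
E
python3 path.py .112 .016 40,22,0,2 34,25,1,2 28,28,1,2 22,31,1,2 16,34,1,2 10,36,1,2
```

```text
40.0 22.0 d [-2.2  1.9 -5.6] da -0.3
34.0 25.0 d [-0.6 12.5  4.9] da 3.0
28.0 28.0 d [-0.6 12.2  3.8] da 3.0
22.0 31.0 d [-0.6 12.8  2.6] da 3.0
16.0 34.0 d [-0.6 13.2  1.5] da 3.0
10.0 36.0 d [-0.6 12.8 -0.3] da 2.0
```

```bash
python3 -m handwheel '[[[-0.001,0.001,-0.003,0,0,0],[-0.001,0.001,-0.003,0,0,0],[-0.0003,0.0062,0.0024,1.5,0,0],[-0.0003,0.0062,0.0024,1.5,0,0],[-0.0003,0.006,0.0019,1.5,0,0],[-0.0003,0.006,0.0019,1.5,0,0],[0,0,0,0,0,0],[0,0,0,0,0,0]]]'; python3 cyl.py
```

```text
time: 15.92
tool_pos: [0.6452, 0.094, 0.0752]
tool_rot: [-0.178, 0.67, 0.701, 0.169]
contact_force: [0.3, -0.0, -0.6]
gripper_width: -0.003
grasp_force: 0.0
scene 470 2 142
top 136 0 42
lean -68.7 side -0.0 F [-0.1905  0.0031  0.0129] top [-0.0321  0.0031  0.0746] resid 0.0038
upper corner [-0.1821  0.0031 -0.0085] lower [-0.1988  0.0031  0.0343]
G [-0.0572  0.0003  0.1187] s 0.1626 o -0.0502 a 28.4 yaw 2.6 rep [0.6453 0.0937 0.0752] force [-0.3  0.3 -0.5] -0.0012371063885918995
```

The tube was squeezed out of the pads and has fallen back. I'll withdraw the hand and measure where it lies.

```bash
python3 -m handwheel '[[[0,-0.03,0.01,0,0,0],[0,-0.03,0.01,0,0,0],[0,-0.04,0.01,0,0,0],[0,-0.04,0.01,0,0,0],[0,-0.04,0.01,0,0,0],[0,-0.04,0,0,0,0],[0,0,0,0,0,0]]]' 0.85; python3 - <<'E'
from h import *
A={};B={}
T=("tube_mid","tube_foot","flux_bottle","solder_spool","tape_roll")
for c,D in(("scene",A),("top",B)):
    im,d=grab_frame(c);cv2.imwrite(f"pics/{c}7.png",im);np.save(f"pics/{c}7.npy",d)
    for t in T: D[t]=[(np.round(p["position"],1).tolist(),round(p["conf"],2)) for p in pinpoint(c,t)]
    print(c,D)
for t in T:
    if A[t] and B[t]: print(t,tri(A[t][0][0],B[t][0][0]))
a=cv2.resize(cv2.imread("pics/scene7.png")[100:280,220:440],(440,360),interpolation=cv2.INTER_CUBIC)
b=cv2.resize(cv2.imread("pics/top7.png")[120:300,230:410],(360,360),interpolation=cv2.INTER_CUBIC)
cv2.imwrite("pics/both7.png",np.hstack([a,b]))
E
```

```text
time: 16.6
tool_pos: [0.6462, -0.1341, 0.1261]
tool_rot: [-0.175, 0.673, 0.699, 0.169]
contact_force: [0.1, 0.8, 0.1]
gripper_width: 0.848
grasp_force: 0.0
scene {'tube_mid': [([323.4, 211.7], 0.73)], 'tube_foot': [([349.4, 204.9], 0.9)], 'flux_bottle': [([362.6, 193.4], 0.82)], 'solder_spool': [([408.2, 218.1], 0.81)], 'tape_roll': [([362.7, 190.1], 0.66), ([355.6, 178.4], 0.44)]}
top {'tube_mid': [([323.7, 275.2], 0.6), ([336.8, 189.5], 0.59)], 'tube_foot': [([300.1, 195.0], 0.91)], 'flux_bottle': [([249.3, 243.0], 0.52), ([227.3, 286.9], 0.26)], 'solder_spool': [([265.5, 152.4], 0.68)], 'tape_roll': [([231.3, 283.2], 0.54)]}
tube_mid (array([ 0.47251307,  0.06997736, -0.05736031]), np.float64(0.0805624124968677))
tube_foot (array([0.6428154 , 0.08997761, 0.02530567]), np.float64(0.003525730356694716))
flux_bottle (array([ 0.53082781,  0.21865354, -0.01184867]), np.float64(0.0006068822347243618))
solder_spool (array([0.75470949, 0.18001609, 0.01025077]), np.float64(0.0038739182948504536))
tape_roll (array([ 0.43882939,  0.27784797, -0.04723881]), np.float64(0.024022230872396147))
```

The networks put the tube lying along the plate with its foot at (0.643, 0.090), and the bottle and spool have not moved. One view and a generalised fit will confirm.

```bash
python3 - <<'E'
s=open("cyl.py").read()
s=s.replace("(q[...,2]>.05);w","(q[...,2]>.02);w").replace("(q[...,2]>.025)&~","(q[...,2]>.02)&~").replace("(q[...,0]>-.2)","(q[...,0]>-.23)")
s=s.replace("P=np.vstack(C);Oo=np.vstack(O)","P=np.vstack(C);Oo=np.vstack(O);c0=np.median(P,0)")
s=s.replace("np.array([x[2],x[3],.1])","(c0+x[2]*np.array([np.cos(x[0]),0,np.sin(x[0])])+np.array([0,x[3],0]))")
s=s.replace("(.1,.5,.9)","(.05,.4,.8,1.2,1.5)").replace("[l0,0,-.08,0]","[l0,0,0,0]")
open("cyl.py","w").write(s)
E
python3 cyl.py; python3 -c "
from plan import *
m,e=tri((323.4,211.7),(336.8,189.5));print(m,e,(m-rail)@u)"
```

```text
scene 644 151 127
top 1001 108 76
lean 91.4 side -0.2 F [-0.0401  0.0016  0.0228] top [-0.2101  0.0011  0.0188] resid 0.001
upper corner [-0.0407  0.0016  0.0458] lower [-0.0396  0.0016 -0.0002]
G [-0.2772  0.0103  0.1683] s 0.2336 o 0.1511 a 28.4 yaw 2.6 rep [ 0.6452 -0.1266  0.1248] force [0.2 0.1 0.6] 0.8518016678869826
[0.65525319 0.00271192 0.03356968] 0.0006855772864632633 -0.1228417059928917
```

View pics/both7.png

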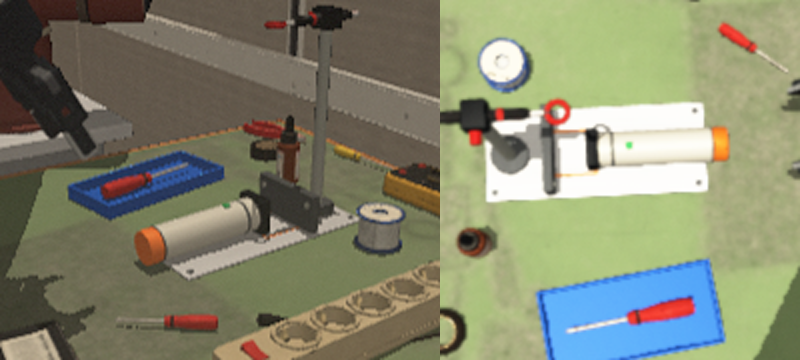

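Left panel: the tube lies flat along the plate, cap at (150,245), foot at (258,210) short of the rail. Right panel: it is square to the rail, the driver is in the tray, and nothing else has moved. I'll regrasp with more tilt and a lighter hold, set by the opening.

```bash
python3 - <<'E'
from plan import *
V=np.cross(Z,u);g=rail-.160*u+.0015*V+Z*.022
p,_,a,y,tz=now();t=tcp(g,35);a0=np.radians(35);t-=.006*(np.sin(a0)*u-np.cos(a0)*Z)
print(t,(t-p).round(4),35-a)
E
```

```text
[ 0.64866735 -0.00722369 -0.0133193 ] [ 0.0034  0.1194 -0.1382] 6.622604045585884
```

```bash
python3 -m handwheel '[[[0.0006,0.0199,-0.01,1.1,0,0],[0.0006,0.0199,-0.01,1.1,0,0],[0.0006,0.0199,-0.01,1.1,0,0],[0.0006,0.0199,-0.01,1.1,0,0],[0.0005,0.0199,-0.01,1.1,0,0],[0.0005,0.0199,-0.01,1.1,0,0],[0,0,-0.02,0,0,0],[0,0,-0.02,0,0,0],[0,0,-0.02,0,0,0],[0,0,-0.012,0,0,0],[0,0,-0.006,0,0,0],[0,0,0,0,0,0]]]' 0.85;  python3 -m handwheel '[[[0,0,0,0,0,0],[0,0,0,0,0,0],[0,0,0,0,0,0],[0,0,0,0,0,0],[0,0,0,0,0,0],[0,0,0,0,0,0]]]' 0.475; python3 -m handwheel '[[[0,0,0,0,0,0],[0,0,0,0,0,0]]]' 0.465
```

```text
time: 18.3
tool_pos: [0.6474, -0.0064, -0.0152]
tool_rot: [-0.218, 0.659, 0.689, 0.208]
contact_force: [0.0, -0.2, 0.5]
gripper_width: 0.851
grasp_force: 0.0
time: 18.8
tool_pos: [0.6499, -0.008, -0.0116]
tool_rot: [-0.215, 0.659, 0.69, 0.21]
contact_force: [0.4, -1.2, 4.3]
gripper_width: 0.481
grasp_force: 28.2
time: 18.97
tool_pos: [0.6499, -0.008, -0.0115]
tool_rot: [-0.215, 0.659, 0.69, 0.21]
contact_force: [0.0, -0.9, 6.6]
gripper_width: 0.476
grasp_force: 47.0
```

```bash
sed -i 's/+\.054\*(np.sin(a)\*u/+OFF*(np.sin(a)*u/; s/^yaw=/OFF=.048\nyaw=/; s/-\.054\*tz/-OFF*tz/' plan.py; python3 path.py .12 0 90,35,-40,1 75,35,-38,2 60,35,-35,2 60,35,2,2
```

```text
90.0 35.0 d [0.2 0.9 0.2] da 0.0
75.0 35.0 d [-0.   0.1 31.3] da 0.0
60.0 35.0 d [-0.4  9.4 26.6] da 0.0
60.0 35.0 d [-1.7 37.   0. ] da 0.0
```

```bash
python3 -m handwheel '[[[0,0,0.002,0,0,0],[0,0,0,0,0,0],[0,0,0,0,0,0]]]' 0.482
```

```text
time: 19.22
tool_pos: [0.6487, -0.0078, -0.0115]
tool_rot: [-0.216, 0.659, 0.689, 0.209]
contact_force: [1.1, -0.5, -0.8]
gripper_width: 0.486
grasp_force: 23.3
```

```bash
python3 -m handwheel '[[[0,0,0,0,0,0],[0,0,0.01,0,0,0],[0,0,0.01,0,0,0],[0,0,0.01,0,0,0],[0,0.003,0.009,0,0,0],[0,0.003,0.009,0,0,0],[0,0.003,0.009,0,0,0],[0,0,0,0,0,0],[0,0,0,0,0,0]]]' 0.487; python3 cyl.py
```

```text
time: 19.97
tool_pos: [0.6497, 0.001, 0.0474]
tool_rot: [-0.215, 0.659, 0.69, 0.209]
contact_force: [-0.7, -3.8, 0.8]
gripper_width: 0.486
grasp_force: 10.0
scene 489 227 112
top 992 43 84
lean 62.2 side 0.0 F [-0.0485  0.0012  0.0194] top [-0.1989  0.0013  0.0987] resid 0.0011
upper corner [-0.0378  0.0012  0.0398] lower [-0.0593  0.0012 -0.0009]
G [-0.1522  0.0005  0.0822] s 0.1209 o 0.0072 a 34.9 yaw 2.5 rep [6.496e-01 6.000e-04 4.680e-02] force [-0.1 -3.   1.4] 0.48746784857009107
```

With 10 N the tube pivots cleanly: lean 62°, grip still at s = 121 mm. Now pushing it to the rail.

```bash
python3 -m handwheel '[[[-0.0003,0.006,0.002,0,0,0],[-0.0003,0.008,0,0,0,0],[-0.0003,0.008,0,0,0,0],[-0.0003,0.008,0,0,0,0],[-0.0003,0.006,0,0,0,0],[0,0.003,0,0,0,0],[0,0,0,0,0,0],[0,0,0,0,0,0]]]'; python3 cyl.py; python3 path.py .121 .007 60,35,1,2 50,35,1,2 40,36,1,2 30,37,1,1 20,38,1,1 12,39,1,1 6,40,1,1 2,40,1,1 0,40,1,0
```

```text
time: 20.73
tool_pos: [0.6472, 0.04, 0.0475]
tool_rot: [-0.215, 0.659, 0.69, 0.208]
contact_force: [0.6, -5.8, 0.4]
gripper_width: 0.487
grasp_force: 8.7
scene 438 229 107
top 966 22 90
lean 62.2 side -0.1 F [-0.0123  0.0024  0.0193] top [-0.1627  0.0021  0.0987] resid 0.0011
upper corner [-0.0016  0.0024  0.0397] lower [-0.0231  0.0024 -0.001 ]
G [-0.1126  0.001   0.0829] s 0.1184 o 0.0094 a 34.9 yaw 2.5 rep [0.6472 0.04   0.0475] force [-0.5 -5.3  0.3] 0.48186870311107516
60.0 35.0 d [0.8 1.  5.6] da 0.1
50.0 35.0 d [-0.4  9.8 14.3] da 0.0
40.0 36.0 d [-0.6 13.6 11.7] da 1.0
30.0 37.0 d [-0.7 16.3  7.3] da 1.0
20.0 38.0 d [-0.8 18.6  4.7] da 1.0
12.0 39.0 d [-0.7 16.3  1.2] da 1.0
6.0 40.0 d [-0.6 12.9 -0.6] da 1.0
2.0 40.0 d [-0.4  8.3 -1.5] da 0.0
0.0 40.0 d [-0.2  4.2 -2. ] da 0.0
```

```bash
python3 -m handwheel '[[[0,0.002,0.006,0,0,0],[-0.0002,0.005,0.007,0,0,0],[-0.0002,0.005,0.006,0.5,0,0],[-0.0003,0.006,0.005,0.5,0,0],[-0.0003,0.007,0.005,0,0,0],[0,0,0,0,0,0],[0,0,0,0,0,0]]]'; python3 cyl.py
```

```text
time: 21.42
tool_pos: [0.646, 0.0668, 0.0773]
tool_rot: [-0.222, 0.656, 0.688, 0.215]
contact_force: [0.5, -0.0, 0.1]
gripper_width: 0.484
grasp_force: 0.0
scene 603 148 134
top 473 1 78
lean 91.7 side -0.8 F [-0.033   0.0027  0.0235] top [-0.2029  0.0003  0.0183] resid 0.0012
upper corner [-0.0337  0.0027  0.0465] lower [-0.0323  0.0027  0.0005]
G [-0.0873  0.0012  0.1115] s 0.0516 o 0.0895 a 36.0 yaw 2.6 rep [0.6458 0.0661 0.0766] force [ 0.3 -0.4  0.3] 0.4866151975871818
```

The tube slipped out again because the pads drift along it while it pivots, and it is lying flat and square on the plate again. The new plan avoids pivoting in the grip:
1. Grip firmly and turn the hand to stand the tube upright on the open table.
2. Regrasp it upright with the hand leaning back.
3. Carry it over, then butt and tip it against the rail.

```bash
sed -i 's/^OFF=.*/OFF=.054/' plan.py; python3 -m handwheel '[[[0.0005,-0.014,0,0,0,0],[0.0005,-0.015,0,0,0,0],[0.0005,-0.015,0,0,0,0],[0.0005,-0.014,0,0,0,0],[0,0,-0.02,0,0,0],[0,0,-0.025,0,0,0],[0,0,-0.025,0,0,0],[0,0,-0.014,0,0,0],[0,0,-0.005,0,0,0],[0,0,0,0,0,0]]]' 0.85;  python3 -m handwheel '[[[0,0,0,0,0,0],[0,0,0,0,0,0],[0,0,0,0,0,0],[0,0,0,0,0,0],[0,0,0,0,0,0]]]' 0; python3 -m handwheel '[[[0,-0.01,0.015,0,0,0],[0,-0.02,0.025,0,0,0],[0,-0.03,0.03,0,0,0],[0,-0.03,0.03,0,0,0],[0,-0.03,0.03,0,0,0],[0,-0.03,0.01,0,0,0],[0,0,0,0,0,0],[0,0,0,0,0,0]]]'; sed 's/(q\[...,0\]>-.23)/(q[...,0]>-.45)/; s/(q\[...,2\]<.21)/(q[...,2]<.3)/; s/>\.02)/>.03)/g' cyl.py > cyl2.py; python3 cyl2.py
```

```text
time: 22.35
tool_pos: [0.6472, 0.0071, -0.0137]
tool_rot: [-0.223, 0.658, 0.687, 0.214]
contact_force: [-0.5, 0.8, -0.3]
gripper_width: 0.85
grasp_force: 0.0
time: 22.77
tool_pos: [0.6497, 0.0068, -0.0101]
tool_rot: [-0.22, 0.657, 0.688, 0.216]
contact_force: [0.7, -3.8, 6.2]
gripper_width: 0.469
grasp_force: 60.9
time: 23.43
tool_pos: [0.6482, -0.143, 0.126]
tool_rot: [-0.221, 0.658, 0.687, 0.214]
contact_force: [-1.4, 0.6, -5.4]
gripper_width: 0.473
grasp_force: 62.1
scene 858 325 45
top 1338 86 2
lean -75.4 side -0.4 F [-0.1334  0.0073  0.1988] top [0.0311 0.0061 0.2418] resid 0.0052
upper corner [-0.1276  0.0073  0.1765] lower [-0.1392  0.0073  0.2211]
G [-0.2969  0.0093  0.1637] s -0.1671 o -0.0074 a 36.0 yaw 2.5 rep [ 0.647  -0.1402  0.1241] force [ 0.6  0.4 -4.5] 0.4738521919078573
```

```bash
python3 -m handwheel '[[[-0.003,-0.013,0.005,-6.5,-0.3,0],[-0.003,-0.013,0.005,-6.5,-0.3,0],[-0.003,-0.013,0.005,-6.5,-0.3,0],[-0.003,-0.013,0.005,-6.5,-0.3,0],[-0.003,-0.013,0.005,-6.5,-0.3,0],[-0.003,-0.013,0.002,-6.5,-0.3,0],[-0.003,-0.013,0.002,-6.5,-0.3,0],[-0.003,-0.013,0,-6.5,-0.3,0],[-0.003,-0.013,0,-6.5,-0.3,0],[-0.003,-0.013,0,-6.5,-0.3,0],[-0.003,-0.013,0,-6.5,-0.3,0],[-0.003,-0.013,0,-6.5,-0.3,0],[0,0,0,0,0,0],[0,0,0,0,0,0]]]';sed -i 's/(q\[...,0\]<.03)/(q[...,0]<-.1)/; s/abs(q\[...,1\])<.05/abs(q[...,1]-float(sys.argv[1]))<.06/; s/^from plan/import sys\nfrom plan/; s/cyl(\*sys.*/cyl()/' cyl2.py; python3 -c "
from plan import *
p,g,a,y,tz=now();print(g,a,y,'L',(g-rail)@np.cross(Z,u),'U',(g-rail)@u,state()['joint_pos'].round(2))"; python3 cyl2.py .02
```

```text
time: 24.7
tool_pos: [0.61, -0.2938, 0.1502]
tool_rot: [0.257, 0.643, 0.678, -0.247]
contact_force: [-0.3, 0.2, -4.0]
gripper_width: 0.474
grasp_force: 61.7
[ 0.60829816 -0.25790272  0.19055987] -41.706747394080175 2.92520154135016 L 0.05319919168044247 U -0.3810580432866497 [-0.27  0.12  1.76 -0.77  1.13 -0.02]
scene 974 301 65
top 226 400 1
lean 13.6 side -0.4 F [-0.3635  0.0545  0.0724] top [-0.4035  0.0533  0.2376] resid 0.0009
upper corner [-0.3411  0.0545  0.0778] lower [-0.3858  0.0545  0.067 ]
G [-0.3833  0.0513  0.1908] s 0.1198 o 0.0086 a -41.9 yaw 2.9 rep [ 0.6122 -0.2961  0.1547] force [ 0.4  0.3 -3.8] 0.47111989064287285
```

The tube now leans only 13.6°. Turning the hand a little further to make it upright, then I'll measure again.

```bash
python3 -m handwheel '[[[0,0,0,-4,-0.2,0],[0,0,0,-4,-0.2,0],[0,0,0,-4,-0.2,0],[0,0,0,0,0,0],[0,0,0,0,0,0]]]';python3 cyl2.py .05; python3 -c "
from plan import *
print(state()['joint_pos'].round(2))"
```

```text
time: 25.22
tool_pos: [0.6128, -0.2959, 0.1566]
tool_rot: [0.326, 0.616, 0.646, -0.31]
contact_force: [0.3, -0.6, -4.4]
gripper_width: 0.47
grasp_force: 62.3
scene 1010 375 78
top 274 400 1
lean -25.8 side -0.7 F [-0.3753  0.0478  0.1999] top [-0.3014  0.0457  0.353 ] resid 0.0074
upper corner [-0.3545  0.0478  0.1899] lower [-0.396   0.0478  0.2099]
G [-0.3767  0.0501  0.1865] s -0.0128 o 0.0045 a -53.6 yaw 2.8 rep [ 0.6134 -0.2968  0.1584] force [-0.3 -0.4 -3.3] 0.4736400969707368
[-0.2   0.16  1.79 -1.02  1.15  0.18]
```

```bash
sed -i 's/(q\[...,2\]<.3)/(q[...,2]<.245)/; s/(H<20)/(H<20)\&(H>5)/' cyl2.py; python3 -m handwheel '[[[0,0,-0.02,0,0,0],[0,0,-0.02,0,0,0],[0,0,-0.015,0,0,0],[0,0,0,0,0,0],[0,0,0,0,0,0]]]';python3 cyl2.py .05
```

```text
time: 25.73
tool_pos: [0.6129, -0.293, 0.1046]
tool_rot: [0.315, 0.621, 0.65, -0.305]
contact_force: [1.0, -0.0, -4.9]
gripper_width: 0.469
grasp_force: 62.3
scene 909 316 249
top 213 358 22
lean 2.1 side -0.6 F [-0.3794  0.0511  0.0487] top [-0.3857  0.0494  0.2186] resid 0.0011
upper corner [-0.3564  0.0511  0.0495] lower [-0.4024  0.0511  0.0478]
G [-0.3739  0.0487  0.1361] s 0.0871 o 0.0087 a -52.2 yaw 2.5 rep [ 0.6143 -0.2931  0.1069] force [ 0.7  0.1 -4. ] 0.4721732489533441
```

```bash
python3 -m handwheel '[[[0,0,-0.008,0,0,0],[0,0,-0.006,0,0,0],[0,0,-0.002,0,0,0],[0,0,0,0,0,0]]]';python3 -m handwheel '[[[0,0,-0.002,0,0,0],[0,0,-0.002,0,0,0],[0,0,0,0,0,0]]]'
```

```text
time: 26.17
tool_pos: [0.6138, -0.2915, 0.0906]
tool_rot: [0.313, 0.622, 0.65, -0.303]
contact_force: [-0.3, 0.5, -4.1]
gripper_width: 0.472
grasp_force: 62.4
time: 26.42
tool_pos: [0.6143, -0.2913, 0.0876]
tool_rot: [0.312, 0.623, 0.65, -0.303]
contact_force: [-0.5, -0.6, -4.9]
gripper_width: 0.471
grasp_force: 62.4
```

```bash
python3 -m handwheel '[[[0,0,-0.0015,0,0,0],[0,0,0,0,0,0]]]';python3 -m handwheel '[[[0,0,-0.0015,0,0,0],[0,0,0,0,0,0]]]';python3 -m handwheel '[[[0,0,-0.0015,0,0,0],[0,0,0,0,0,0]]]'; python3 cyl2.py .05
```

```text
time: 26.58
tool_pos: [0.6146, -0.2915, 0.0871]
tool_rot: [0.312, 0.623, 0.65, -0.303]
contact_force: [-0.5, 0.8, -2.6]
gripper_width: 0.472
grasp_force: 62.6
time: 26.75
tool_pos: [0.6147, -0.2917, 0.087]
tool_rot: [0.313, 0.623, 0.65, -0.303]
contact_force: [-4.2, 1.9, 3.7]
gripper_width: 0.464
grasp_force: 63.1
time: 26.92
tool_pos: [0.6149, -0.2919, 0.087]
tool_rot: [0.313, 0.624, 0.649, -0.303]
contact_force: [-5.4, 2.2, 9.1]
gripper_width: 0.472
grasp_force: 63.6
scene 894 329 252
top 319 342 22
lean 143.9 side -0.1 F [-0.2707  0.0443  0.2698] top [-0.371   0.044   0.1325] resid 0.0096
upper corner [-0.2893  0.0443  0.2834] lower [-0.2521  0.0443  0.2562]
G [-0.3729  0.0477  0.1165] s 0.1841 o -0.0079 a -51.6 yaw 2.2 rep [ 0.6149 -0.2918  0.087 ] force [-5.3  1.7  7.9] 0.47037609858207885
```

```bash
python3 -m handwheel '[[[0,0,0,0,0,0],[0,0,0,0,0,0],[0,0,0,0,0,0],[0,0,0,0,0,0]]]' 0.75;python3 -m handwheel '[[[0,0.016,0.013,0,0,0],[0,0.023,0.019,0,0,0],[0,0.023,0.019,0,0,0],[0,0.023,0.019,0,0,0],[0,0.016,0.019,0,0,0],[0,0,0.03,5,0,0],[0,0,0.03,5,0,0],[0,0,0.03,5,0,0],[0,0,0.03,6,0,0],[0,0,0.03,6,0,0],[0,0,0,0,0,0]]]'; python3 cyl2.py .05
```

```text
time: 27.35
tool_pos: [0.6148, -0.2911, 0.0837]
tool_rot: [0.312, 0.623, 0.651, -0.302]
contact_force: [0.6, 0.4, -1.0]
gripper_width: 0.746
grasp_force: 0.0
time: 28.27
tool_pos: [0.6176, -0.194, 0.3361]
tool_rot: [0.165, 0.681, 0.7, -0.137]
contact_force: [1.9, -0.5, 2.6]
gripper_width: 0.75
grasp_force: 0.0
scene 854 271 301
top 10 258 1
lean -0.8 side -0.1 F [-0.376   0.0492 -0.0028] top [-0.3735  0.0488  0.1672] resid 0.001
upper corner [-0.353   0.0492 -0.0032] lower [-0.399   0.0492 -0.0025]
G [-0.2927  0.0439  0.3718] s 0.3758 o 0.0777 a -24.6 yaw 2.1 rep [ 0.6154 -0.1916  0.3267] force [-0.9  0.4 -0.4] 0.7480101512138599
```

The tube stands on the open table (lean −0.8°) at about (0.612, −0.253). I'll swing the hand round to the −y side with a 35° lean for the regrasp.

```bash
python3 -m handwheel '[[[0,-0.0161,-0.0073,5.95,0.27,0],[0,-0.0161,-0.0073,5.95,0.27,0],[0,-0.0161,-0.0073,5.95,0.27,0],[0,-0.0161,-0.0073,5.95,0.27,0],[0,-0.0161,-0.0073,5.95,0.27,0],[0,-0.0161,-0.0073,5.95,0.27,0],[0,-0.0161,-0.0073,5.95,0.27,0],[0,-0.0161,-0.0073,5.95,0.27,0],[0,-0.0161,-0.0073,5.95,0.27,0],[0,-0.0161,-0.0073,5.95,0.27,0],[0,0,0,0,0,0],[0,0,0,0,0,0]]]' 0.85; python3 cyl2.py .05; python3 -c "
from plan import *
V=np.cross(Z,u);t=tcp(rail-.376*u+.049*V+Z*.106,35);p,g,a,y,tz=now();print(t,(t-p).round(4),a,y,tz,state()['joint_pos'].round(2))"
```

```text
time: 29.37
tool_pos: [0.6128, -0.3515, 0.2418]
tool_rot: [-0.221, 0.665, 0.681, 0.21]
contact_force: [-0.6, -0.1, -0.1]
gripper_width: 0.849
grasp_force: 0.0
scene 832 269 223
top 189 340 69
lean 0.3 side 0.2 F [-0.3742  0.0486 -0.0026] top [-0.375   0.0493  0.1674] resid 0.0009
upper corner [-0.3512  0.0486 -0.0024] lower [-0.3972  0.0486 -0.0027]
G [-0.5044  0.0516  0.2886] s 0.2917 o -0.1288 a 35.2 yaw 1.7 rep [ 0.6145 -0.3499  0.2485] force [-0.5  1.  -0.2] 0.8467238258052227
[ 0.61085854 -0.22171815  0.06576579] [-0.0037  0.1282 -0.1827] 35.16122746900138 1.7332207968459385 [-0.01799889  0.57563627 -0.81750775] [-0.8   0.5   1.09  0.44  1.99 -0.74]
```

```bash
python3 -m handwheel '[[[-0.0005,0.016,-0.0228,0,0,0.9],[-0.0005,0.016,-0.0228,0,0,0],[-0.0005,0.016,-0.0228,0,0,0],[-0.0005,0.016,-0.0228,0,0,0],[-0.0005,0.016,-0.0228,0,0,0],[-0.0005,0.016,-0.0228,0,0,0],[-0.0004,0.016,-0.0228,0,0,0],[-0.0004,0.016,-0.0228,0,0,0],[0,0,0,0,0,0],[0,0,0,0,0,0]]]' 0.85; python3 cyl2.py .05
```

```text
time: 30.3
tool_pos: [0.6106, -0.2209, 0.0683]
tool_rot: [-0.218, 0.658, 0.69, 0.208]
contact_force: [-0.2, 0.1, 0.5]
gripper_width: 0.85
grasp_force: 0.0
scene 612 232 223
top 323 338 66
lean 0.7 side 0.1 F [-0.3738  0.0489 -0.0028] top [-0.3758  0.0492  0.1672] resid 0.0011
upper corner [-0.3508  0.0489 -0.0026] lower [-0.3968  0.0489 -0.0031]
G [-0.378   0.0479  0.1108] s 0.1137 o -0.0029 a 34.9 yaw 2.6 rep [ 0.6122 -0.2238  0.0705] force [-0.6 -0.4 -0.2] 0.8502405858745113
```

The pads are centred on the upright tube (s = 114 mm, o = −3 mm). Gripping and lifting.

```bash
python3 -m handwheel '[[[0,0,0,0,0,0],[0,0,0,0,0,0],[0,0,0,0,0,0],[0,0,0,0,0,0],[0,0,0,0,0,0]]]' 0; python3 -m handwheel '[[[0,0,0.01,0,0,0],[0,0,0.015,0,0,0],[0,0,0.015,0,0,0],[0,0,0,0,0,0],[0,0,0,0,0,0]]]'; python3 cyl2.py .05
```

```text
time: 30.82
tool_pos: [0.6117, -0.2243, 0.0695]
tool_rot: [-0.216, 0.659, 0.69, 0.209]
contact_force: [0.7, -1.4, 6.1]
gripper_width: 0.475
grasp_force: 61.3
time: 31.23
tool_pos: [0.6116, -0.2239, 0.1092]
tool_rot: [-0.216, 0.659, 0.69, 0.209]
contact_force: [0.1, -0.6, -4.5]
gripper_width: 0.475
grasp_force: 61.3
scene 737 243 214
top 322 389 88
lean 0.4 side 0.3 F [-0.3732  0.0487  0.0357] top [-0.3743  0.0497  0.2057] resid 0.001
upper corner [-0.3502  0.0487  0.0358] lower [-0.3962  0.0487  0.0355]
G [-0.3773  0.0495  0.1472] s 0.1116 o -0.0034 a 35.1 yaw 2.6 rep [ 0.6104 -0.223   0.107 ] force [ 0.1  0.2 -4.7] 0.4746053920457328
```

```bash
python3 path.py .112 -.003 25,60,-50,12 25,60,0,3 20,55,0.5,2 15,50,0.5,2 10,45,0.5,2 5,40,0.5,2 1,36,0.5,2 0.5,35.5,0,0.5
```

```text
25.0 60.0 d [ 37.1 274.1  -8.1] da 24.9
25.0 60.0 d [-2.3 49.9 -9. ] da 0.0
20.0 55.0 d [-0.3  6.1 -2.8] da -5.0
15.0 50.0 d [-0.3  5.8 -2.5] da -5.0
10.0 45.0 d [-0.3  5.9 -3.1] da -5.0
5.0 40.0 d [-0.3  5.9 -3.6] da -5.0
1.0 36.0 d [-0.2  4.7 -3.3] da -4.0
0.5 35.5 d [-0.   0.1 -1.9] da -0.5
```

```bash
python3 -m handwheel '[[[0.0037,0.0274,-0.0008,2.49,0.11,0],[0.0037,0.0274,-0.0008,2.49,0.11,0],[0.0037,0.0274,-0.0008,2.49,0.11,0],[0.0037,0.0274,-0.0008,2.49,0.11,0],[0.0037,0.0274,-0.0008,2.49,0.11,0],[0.0037,0.0274,-0.0008,2.49,0.11,0],[0.0037,0.0274,-0.0008,2.49,0.11,0],[0.0037,0.0274,-0.0008,2.49,0.11,0],[0.0037,0.0274,-0.0008,2.49,0.11,0],[0.0037,0.0274,-0.0008,2.49,0.11,0],[0,0,0,0,0,0],[0,0,0,0,0,0]]]'; sed 's/(q\[...,0\]<-.1)/(q[...,0]<.03)/; s/abs(q\[...,1\]-float(sys.argv\[1\]))<.06/abs(q[...,1])<.05/; s/(q\[...,2\]<.245)/(q[...,2]<.2)/;s/-\.45/-.25/' cyl2.py > cyl3.py; python3 cyl3.py; python3 path.py .112 -.003 25,60,0,3
```

```text
time: 32.33
tool_pos: [0.6462, 0.0523, 0.097]
tool_rot: [-0.363, 0.598, 0.626, 0.345]
contact_force: [0.5, -0.2, -4.3]
gripper_width: 0.471
grasp_force: 61.9
scene 459 225 131
top 575 339 58
lean 25.3 side -0.1 F [-0.0696  0.002   0.0209] top [-0.1422  0.0017  0.1746] resid 0.0011
upper corner [-0.0488  0.002   0.0307] lower [-0.0904  0.002   0.0111]
G [-0.1215 -0.      0.1219] s 0.1135 o -0.0038 a 60.0 yaw 2.5 rep [0.6476 0.0505 0.0989] force [ 0.9  0.7 -4. ] 0.4719275491456699
25.0 60.0 d [-2.4 50.6 -8.9] da 0.0
```

Lean is 25.3°, foot 49 mm short of the rail and square to it. Butting now.

```bash
python3 -m handwheel '[[[-0.0004,0.01,-0.002,0,0,0],[-0.0004,0.01,-0.002,0,0,0],[-0.0004,0.01,-0.002,0,0,0],[-0.0004,0.01,-0.002,0,0,0],[-0.0002,0.006,0,0,0,0],[-0.0001,0.003,0,0,0,0],[0,0.0015,0,0,0,0],[0,0,0,0,0,0]]]'; python3 -m handwheel '[[[0,0.0005,0,0,0,0],[0,0,0,0,0,0],[0,0,0,0,0,0]]]'; python3 cyl3.py
```

```text
time: 33.1
tool_pos: [0.6453, 0.1006, 0.0912]
tool_rot: [-0.361, 0.598, 0.627, 0.345]
contact_force: [-2.5, -6.6, -3.9]
gripper_width: 0.473
grasp_force: 62.9
time: 33.35
tool_pos: [0.6453, 0.1006, 0.0912]
tool_rot: [-0.361, 0.599, 0.627, 0.345]
contact_force: [-1.9, -6.5, -3.3]
gripper_width: 0.473
grasp_force: 62.8
scene 392 210 138
top 517 338 56
lean 24.6 side 0.1 F [-0.0217  0.0008  0.0137] top [-0.0925  0.0011  0.1683] resid 0.0012
upper corner [-0.0008  0.0008  0.0233] lower [-0.0426  0.0008  0.0041]
G [-7.130e-02 -1.000e-04  1.143e-01] s 0.1121 o -0.0032 a 59.9 yaw 2.6 rep [0.6453 0.1006 0.0912] force [-3.3 -6.7 -3.5] 0.47350486872820224
```

```bash
python3 -m handwheel '[[[-0.0002,0.0028,-0.0014,-2.5,-0.1,0],[-0.0002,0.0028,-0.0014,-2.5,-0.1,0],[-0.0001,0.0029,-0.0013,-2.5,-0.1,0],[-0.0001,0.0029,-0.0013,-2.5,-0.1,0],[-0.0001,0.003,-0.0015,-2.5,-0.1,0],[-0.0001,0.003,-0.0015,-2.5,-0.1,0],[0,0,0,0,0,0]]]'; python3 cyl3.py; python3 path.py .112 -.003 5,40,0,2 0.5,35.5,0,2 0.5,35.5,0,0
```

```text
time: 34.03
tool_pos: [0.646, 0.1197, 0.085]
tool_rot: [-0.275, 0.638, 0.669, 0.265]
contact_force: [0.7, -3.6, -2.6]
gripper_width: 0.471
grasp_force: 61.7
scene 394 122 140
top 164 322 22
lean 10.7 side 1.5 F [-0.0206 -0.0031  0.0091] top [-0.0521  0.0014  0.1761] resid 0.0018
upper corner [ 0.002  -0.0031  0.0133] lower [-0.0432 -0.0031  0.0048]
G [-0.0442 -0.0011  0.118 ] s 0.1115 o -0.0031 a 45.0 yaw 2.6 rep [0.6456 0.1192 0.0839] force [ 0.9 -2.4 -3.2] 0.4756405681240973
5.0 40.0 d [-1.4  5.  -5.9] da -5.0
0.5 35.5 d [-0.2  5.3 -3.7] da -4.5
0.5 35.5 d [ 0.  0. -2.] da 0.0
```

```bash
python3 -m handwheel '[[[-0.0003,0.0025,-0.0025,-2.5,-0.1,0],[-0.0003,0.0025,-0.0025,-2.5,-0.1,0],[-0.0002,0.0027,-0.0018,-2.3,-0.1,0],[-0.0001,0.0026,-0.0018,-2.2,-0.1,0],[0,0,0,0,0,0],[0,0,0,0,0,0]]]'; python3 cyl3.py; python3 path.py .112 -.003  0,35,0,0
```

```text
time: 34.63
tool_pos: [0.6437, 0.1298, 0.0742]
tool_rot: [-0.221, 0.658, 0.688, 0.211]
contact_force: [0.3, -2.2, -1.2]
gripper_width: 0.476
grasp_force: 62.2
scene 398 62 147
top 71 163 11
lean -0.5 side 1.6 F [-0.0236 -0.0013  0.0014] top [-0.022   0.0036  0.1713] resid 0.0015
upper corner [-0.0006 -0.0013  0.0011] lower [-0.0466 -0.0013  0.0016]
G [-2.71e-02  1.00e-04  1.14e-01] s 0.1126 o -0.0045 a 35.6 yaw 2.5 rep [0.6438 0.1296 0.0741] force [ 0.1 -0.2 -2.6] 0.4747316623188417
0.0 35.0 d [ 0.2  0.6 -2.4] da -0.6
```

The tube is upright and flush with the rail, about 1 mm above the plate. Settling it the rest of the way down.

```bash
python3 -m handwheel '[[[0,0,-0.001,0,0,0],[0,0,0,0,0,0]]]'; python3 -m handwheel '[[[0,0,-0.001,0,0,0],[0,0,0,0,0,0]]]'; python3 cyl3.py
```

```text
time: 34.9
tool_pos: [0.6439, 0.1295, 0.0741]
tool_rot: [-0.222, 0.658, 0.688, 0.211]
contact_force: [-3.6, -0.6, 2.9]
gripper_width: 0.475
grasp_force: 62.7
time: 35.07
tool_pos: [0.644, 0.1296, 0.0741]
tool_rot: [-0.222, 0.658, 0.688, 0.211]
contact_force: [-5.1, -3.0, 6.9]
gripper_width: 0.478
grasp_force: 63.1
scene 400 61 152
top 69 161 13
lean -0.3 side 1.3 F [-0.0233 -0.0012  0.0016] top [-0.0224  0.0028  0.1716] resid 0.0014
upper corner [-0.0003 -0.0012  0.0015] lower [-0.0463 -0.0012  0.0017]
G [-2.70e-02 -1.00e-04  1.14e-01] s 0.1124 o -0.0043 a 35.6 yaw 2.6 rep [0.644  0.1297 0.0741] force [-5.1 -3.5  7.4] 0.47878440240951464
```

```bash
python3 -m handwheel '[[[0,0,0,0,0,0],[0,0,0,0,0,0],[0,0,0,0,0,0],[0,0,0,0,0,0]]]' 0.72; python3 cyl3.py;  python3 -m handwheel '[[[0,-0.006,0.003,0,0,0],[0,-0.012,0.006,0,0,0],[0,-0.02,0.01,0,0,0],[0,-0.03,0.015,0,0,0],[0,-0.03,0.015,0,0,0],[0,-0.03,0.015,0,0,0],[0,-0.03,0.015,0,0,0],[0,-0.03,0.01,0,0,0],[0,-0.03,0.01,0,0,0],[0,0,0,0,0,0],[0,0,0,0,0,0]]]'; python3 cyl3.py; python3 - <<'E'
from h import *
for t in("driver_mid","flux_bottle","solder_spool","tape_roll"): print(t,[(np.round(p["position"],1).tolist(),round(p["conf"],2)) for p in pinpoint("top",t)])
# foot yaw from scene keypoints not needed; check the foot edge nearest the rail from top depth
E
```

```text
time: 35.5
tool_pos: [0.6442, 0.1297, 0.0722]
tool_rot: [-0.22, 0.658, 0.688, 0.211]
contact_force: [0.6, -0.3, 0.4]
gripper_width: 0.723
grasp_force: 0.0
scene 424 43 147
top 136 164 3
lean 0.2 side 1.4 F [-0.0235 -0.0013  0.0011] top [-0.024   0.0029  0.1711] resid 0.0013
upper corner [-0.0005 -0.0013  0.0012] lower [-0.0465 -0.0013  0.0011]
G [-0.0268 -0.0002  0.1122] s 0.111 o -0.003 a 35.5 yaw 2.6 rep [0.6442 0.1297 0.0722] force [-0.3 -0.3 -0.1] 0.7198262097200692
time: 36.52
tool_pos: [0.6448, -0.0912, 0.1728]
tool_rot: [-0.219, 0.659, 0.688, 0.211]
contact_force: [0.6, 0.5, -0.2]
gripper_width: 0.721
grasp_force: 0.0
scene 650 172 133
top 131 127 19
lean -0.3 side 0.2 F [-0.0244  0.0001  0.0011] top [-0.0236  0.0008  0.1711] resid 0.001
upper corner [-0.0014  0.0001  0.001 ] lower [-0.0474  0.0001  0.0012]
G [-0.2448  0.01    0.2112] s 0.2092 o -0.2214 a 35.5 yaw 2.5 rep [ 0.6438 -0.0885  0.1712] force [ 0.1 -0.2 -0.1] 0.7205001762302615
driver_mid [([227.8, 283.5], 0.75), ([326.1, 276.7], 0.66), ([384.7, 140.9], 0.47)]
flux_bottle [([248.3, 243.5], 0.5)]
solder_spool [([264.5, 153.0], 0.88)]
tape_roll [([230.4, 284.8], 0.67), ([324.2, 278.9], 0.64)]
```

The tube stands upright (0.3°) with its foot on the spot, flush with the rail and released. The driver is in the tray and the loose items are where they were. Handing in.

```bash
python3 -c "
from plant import *
print(job_done())"
```

```text
the job is handed in; nothing more can be done
None
```

The job is handed in at about 36.5 s with no verdict shown: the screwdriver lies flat in the tray and the tube stands upright and released on the spot, flush with the rail, after slipping from the grip twice and being stood up on the table for a firmer regrasp.

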